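Stow, lock and scan in the bicycle tool kit

ROBOT

A 7-joint arm with a two-finger parallel gripper is mounted at the origin on the work surface. World frame = base frame: x ahead of the robot, y to its left, z up, the work surface at z = 0. Lengths are in m, angles in degrees, forces in N, time in s.
With the tool pointing down it reaches from about 0.425 to 0.875 m from the base axis. Payload 4.7 kg.
Tool frame: the origin (TCP) lies on the centre line of the jaws, within the pads' length; the fingertips stand robot.tip_reach ahead of it and the grasp point (between the pads) lies 6 mm ahead of it (robot.tip_reach is the distance from the TCP to the fingertips, in m); z points along the fingers, y is the line along which they close (so a half turn about z gives the same grasp; the last joint's range is limited). The gripper opens to 87 mm and grips with 3 to 60 N. Pads are 19 mm wide; open, the fingers measure 117 mm over their backs; the gripper's body (75 mm by 190 mm) begins 51 mm behind the grasp point.
Start: joints at [71.282, 18.392, -4.016, 83.108, 1.295, 78.541, -3.26], TCP at [0.217, -0.613, 0.225] pointing down, gripper open.
Joint ranges: [-163.93, 163.93], [-17.29, 119.83], [-79.2, 71.16], [3.27, 140.29], [-89.18, 269.18], [5.43, 117.66], [-154.24, 154.24]. Speed limits (degrees/s): [147.25, 147.25, 180, 180, 180, 180, 180].

INTERFACE

Orientations are given as a 3x3 rotation matrix whose columns are the frame's x, y, z axes.
In Python, from workcell import robot gives the robot as it stands.
- The arm moves only by the tool carry_out, never from a script. Its argument "moves" is a list of rows, each an object with "slide": the shift along the tool's x, y, z in units of 25 mm (1.0 is 25 mm), a list of three; "rotation": the turn, a rotation vector about the tool's x, y, z in units of 8 degrees (1.0 is 8 degrees), a list of three. A call has 1 to 20 rows; each row shifts and turns the commanded pose from where the row before left it, along the tool's axes as they then stand; what a row does not reach is not made up. A row lasts 1/8 s, in which the tool goes at most 62.5 mm and 10.7 degrees, less where a joint would pass 70% of its speed; a pose out of reach is approached as far as the arm can. A call is refused whole if a number of a shift passes 1 or a number of a turn 1, either way. A call with a gripper value outside its range is refused whole. "grip" is the closure, from -1 (fully open) to 1 (shut), set as the call begins (left out, the last holds). The fingers move at their own pace and stop on an object; "newtons" is the grip in N (left out, the last holds). Time passes only in rows, so rows that do not move let the fingers close. It gives the time, the measured TCP pose, the force, the opening and the grip force at its end, in the units of the state.
- robot.get_obs(): the state, without advancing time (a new reading comes with each control period).
- robot.camera(name): name is "scene" or "side" or "wrist"; returns the picture (384x512x3 uint8, red, green, blue); there is no depth.
- robot.camera_info(name): a dict with "fx", "fy", "cx", "cy" (pixels), "eye" and "orientation" of the camera in the world; the wrist camera has in their place "tool_from_camera" (4x4, takes a point from camera to tool coordinates, whose origin is the TCP and whose axes are the flange's). Camera axes: x right, y down, z forward; pixel columns grow to the right and rows downward; lengths in m; the calibration is good to about 2 mm. A picture is of the moment at which its call begins: read the wrist's pose just before it. camera_info takes no time and is no camera call.
- robot.hand_in(): hands the job in; it is judged then, once.
The state is a dict: "clock": time; "q": joint angles; "joint_velocities": joint speeds; "joint_torque": joint torques, N m; "ee_pos": TCP position; "tool_rot": TCP orientation; "force": force on the tool from outside, world axes, zero at the start; "torque": the same for the moment, N m; "width": opening from 0.0 (shut) to 1.0 (fully open); "grasp_force": force on a finger pad.
Only numpy, scipy, OpenCV 4.12 (cv2) and the standard library are available. Lean on these libraries where they do the work, as an engineer would, in place of code of your own. Each camera call takes 0.05 s, during which the arm holds its last target. There are 200 camera calls.

TASK

Lay every loose bicycle tool on the board (there may be two or three) flat in the plywood kit tray, lengthwise under where the keeper bar will cross and side by side, none on top of another, then swing the keeper bar fully shut past its sprung catch. Then pick up the bar-code scanner and read the sloping label on the tray, and after it the sloping label on the stand-alone bay marker: each time point the window squarely at the middle of the label from about 100 mm away and hold it still for two seconds. Finally lay the scanner back, flat and square, in the middle of its grey felt mat, and leave the tub, the clip with the stay and the can alone.

Things in the scene. Friction and masses are not known exactly. Their poses are not given: they have to be found in the camera images.
- tray: Fixed plywood kit tray, 200 mm (x) by 190 mm (y) outside, walls 5 mm thick and 26 mm high, floor top 5 mm above the underside; inside 190 by 180 mm. Origin: centre of its underside. At its +x end it carries a sloping label; at its +y side the keeper bar's pivot; outside its -y wall a catch block with a sprung ball and, past it, an upright steel stop 50 mm high.
- keeper (a joint): Keeper bar, stiff vertical pivot. 0 = shut (across the tray's middle along its y, against the stop); grows as it opens, to 1.75; at 1.57 it points along the tray's -x, below 1.4 it overhangs the +y part of the tray. Aluminium, 18 mm wide, 36 to 46 mm above the tray's underside, reaching 235 mm from the pivot. In the last 0.16 rad it rides over the sprung ball (3 N); latched below 0.05.
- keeper_knob (a point): Middle of the black upright round knob on the free end of the keeper bar: 18 mm across, 34 mm high, from 46 to 80 mm above the tray's underside; this point at 64 mm, 195 mm from the pivot axis. It turns with the bar.
- keeper_pivot (a point): Point on the keeper bar's vertical pivot axis, at mid-thickness of the bar (41 mm above the tray's underside), 107 mm to +y of the tray's origin.
- tray_label (a point): The tray's bar-code label, 145 mm to +x of the tray's origin, facing the tray's -x and up. Plate 94 mm wide, 64 mm high, leaning back 45 degrees. This point: centre of the printed face, 50 mm above its carrier's underside; z axis square out of the face (toward the carrier's -x and up, 45 degrees), y level across it.
- bay_label (a point): The bay marker's bar-code label on a small fixed stand (base 70 by 100 mm) of its own. Plate 94 mm wide, 64 mm high, leaning back 45 degrees. This point: centre of the printed face, 50 mm above its carrier's underside; z axis square out of the face (toward the carrier's -x and up, 45 degrees), y level across it.
- scanner: Loose hand scanner, 200 g. Black handle, a box 120 mm long (x from -95 to +25 mm), 40 mm wide (y), 40 mm high, lying flat on its underside; at +x a grey hooded head 54 mm wide, up to 76 mm high, from x = 7 to 63 mm. Origin: on the underside below the widthwise middle. x toward the head. Grip the handle across y at about x = -35 mm.
- scanner_window (a point): Centre of the scanner's amber window, at x = 53, z = 30 mm of the scanner. This point's x axis is the reading beam: out of the window, forward and down at 45 degrees (when the scanner is level, the beam thus meets a sloping label squarely).
- mat: Fixed grey felt mat of the scanner, 240 mm (x) by 100 mm (y), 3 mm thick. Origin: centre of its underside.
- cone_wrench: Loose cone wrench, about 153 mm long: black dipped handle 100 mm long, 18 mm wide, 12 mm thick about the origin; thin steel jaws 30 mm wide at +x, round steel end at -x. Origin at the middle of its length, width and thickness; x along its length. 
- multitool: Loose silver bottle-opener multitool, 108 mm long, 28 mm wide: body 14 mm thick from x = -54 to 18 mm, a steel opener loop 6 mm thick at +x. Origin at the middle of its length, width and thickness; x along its length. Grip its body about x = -10 mm. The loop is at mid-thickness.
- tyre_lever: Loose grey plastic tyre lever, 146 mm long, 20 mm wide, 10 mm thick, with a thinner tip at +x. Origin at the middle of its length, width and thickness; x along its length. 
- pedal_spanner: Loose dark steel pedal spanner, 150 mm long, shank 16 mm wide and 12 mm thick, open jaw 36 mm wide at +x (from x = 37 mm). Origin at the middle of its length, width and thickness; x along its length. 
- cap_tub: Blue plastic valve-cap tub with twist cap, 64 mm across, 63 mm high; leave alone. Origin: centre of its underside.
- stay_clip: Spring clip on a steel block (80 by 70 mm) holding a black mudguard stay upright, 235 mm high; leave alone. Origin: centre of its underside.
- oil_can: Oil can, 52 mm across, 150 mm high; leave alone. Origin: centre of its underside.

How it is judged:
By the outcome, as a careful person would: the job done as asked, in the order asked, and still so for the second after the job is handed in, with the robot touching nothing.
Of cone_wrench, multitool, tyre_lever, pedal_spanner only 2 to 3 are there at a start; the rules pass over those that are not, and their reading is None.
At some moment in a run one of cone_wrench, multitool, tyre_lever, pedal_spanner may be knocked a few centimetres aside while the robot is not near it.
It also fails if it takes over 210 s, if anything falls off the work surface, if the arm or the gripper's body presses on something with over 40 N, if the wrist force passes 120 N, or if a joint passes its speed limit or range.

## Working session

There is one attempt and no reset: what is moved stays moved. The work goes in short steps, Python scripts to look and compute and a tool call to move; the robot and the scene stay as the last step left them, time stands still between calls to the robot, and variables do not carry over. Pictures are saved under pics/ and viewed, at most 14 in all, crops included, and the job is handed in when it is done.

Besides the shell and the picture viewer there is one more tool, called as a command line: name --argument value ..., lists and objects as JSON in quotes. carry_out: Moves the arm, as the interface text tells. Its arguments: {"type":"object","properties":{"moves":{"type":"array","items":{"type":"object","properties":{"slide":{"type":"array","items":{"type":"number"}},"rotation":{"type":"array","items":{"type":"number"}}}}},"grip":{"type":"number"},"newtons":{"type":"number"}},"required":["moves"]}

```bash
ls; mkdir -p pics
python3 - <<'E'
from workcell import robot
import cv2
print(robot.tip_reach); print(robot.get_obs())
for n in("scene","side","wrist"):
    i=robot.camera_info(n); print(n,i)
    im=robot.camera(n); cv2.imwrite(f"pics/{n}0.png",cv2.resize(im[:,:,::-1],(800,600),interpolation=cv2.INTER_CUBIC))
E
```

```text
pics
0.025
{'clock': 0.0, 'q': array([71.28258728, 18.43967723, -4.014237  , 83.1748103 ,  1.29498531,
       78.54224568, -3.25840336]), 'joint_velocities': array([ 0.01325156, -0.02950274,  0.04002598,  0.00677632, -0.11068776,
        0.09933224, -0.06403536]), 'joint_torque': array([ 3.95849736e-05, -4.91287601e+01, -4.03924529e-01, -3.12528133e+01,
       -6.39450434e-02,  4.38096269e-02,  1.91352478e-04]), 'ee_pos': array([ 0.21699617, -0.61211591,  0.22345516]), 'tool_rot': array([[ 9.42480976e-01,  3.34258946e-01, -7.52840424e-04],
       [ 3.34259776e-01, -9.42479268e-01,  1.79769622e-03],
       [-1.08640447e-04, -1.94593876e-03, -9.99998101e-01]]), 'force': array([ 0.3142643 ,  0.14352168, -0.21838651]), 'torque': array([ 0.0331163 , -0.05247578, -0.02722042]), 'grasp_force': 0.0, 'width': 0.9967694038840879}
scene {'fx': 368.1661745393576, 'fy': 368.1661745393576, 'cx': 255.58188296032088, 'cy': 194.3870974780951, 'eye': array([1.01090161, 0.42217797, 0.87665632]), 'orientation': array([[-0.78284612,  0.50238915, -0.36709275],
       [ 0.62212719,  0.62206429, -0.47538803
[... 151 characters left out ...]
0649493393, 'eye': array([ 0.32993637, -0.75071854,  0.79063362]), 'orientation': array([[ 0.92997675, -0.25013843,  0.26939563],
       [-0.3675383 , -0.61735516,  0.69554885],
       [-0.00767071, -0.74585748, -0.6660614 ]])}
wrist {'fx': 299.85895550659296, 'fy': 299.85895550659296, 'cx': 254.56280570327738, 'cy': 189.73825640011125, 'tool_from_camera': array([[ 5.63429560e-05, -9.70359675e-01, -2.41665260e-01,
         6.66557695e-02],
       [ 9.99999970e-01,  1.12394931e-04, -2.18155287e-04,
        -8.01325623e-04],
       [ 2.38851043e-04, -2.41665241e-01,  9.70359652e-01,
        -1.60136264e-01],
       [ 0.00000000e+00,  0.00000000e+00,  0.00000000e+00,
         1.00000000e+00]])}
```

View pics/scene0.png

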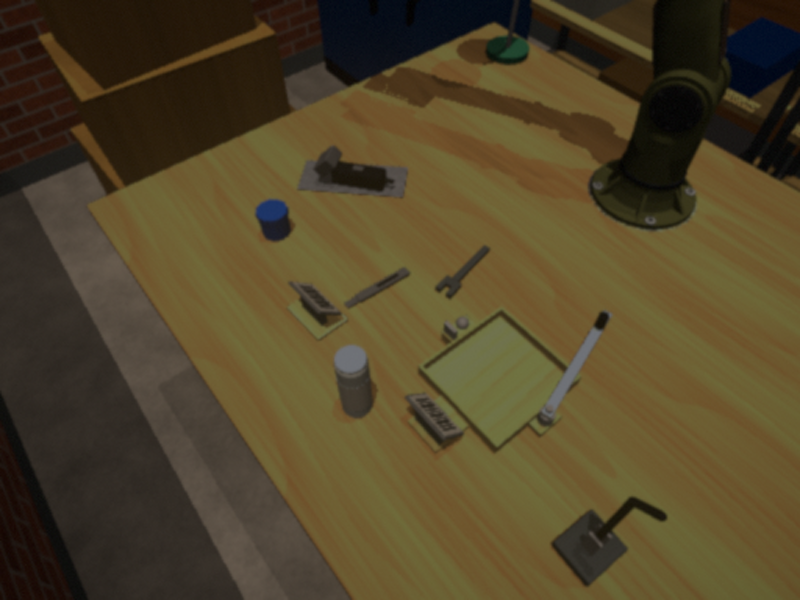

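View pics/side0.png

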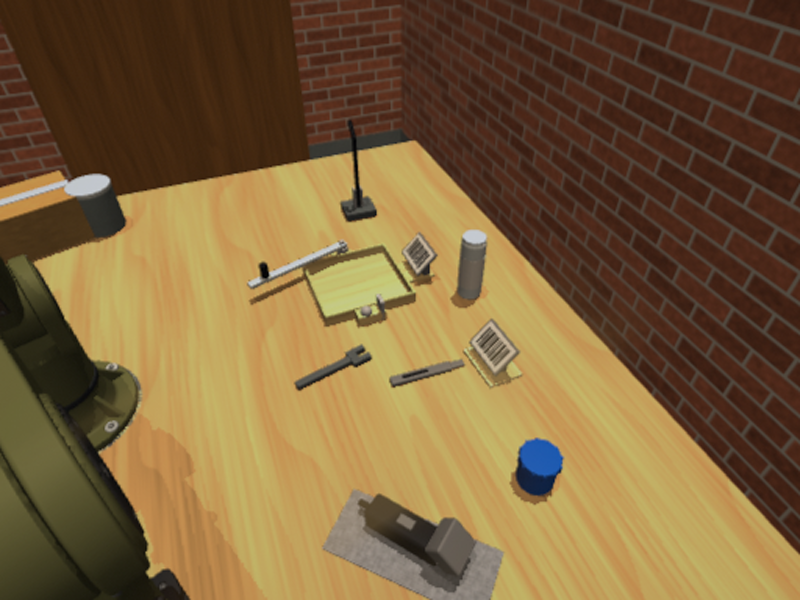

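Scene and side views show two tools only: the pedal spanner (scene ~465,271; side ~333,367) and the tyre lever (scene ~378,287; side ~427,372). They also show the tray (scene ~500,378), the keeper open with its knob at (603,318), the bay label (318,300) and the scanner on its mat (353,178).

```bash
cat > h.py <<'E'
import numpy as np, cv2
from scipy.optimize import least_squares
from scipy.spatial.transform import Rotation as R
from workcell import robot
S=1.5625
def cam(n,obs=None):
    i=robot.camera_info(n); K=np.array([[i['fx'],0,i['cx']],[0,i['fy'],i['cy']],[0,0,1]])
    if n=='wrist':
        T=i['tool_from_camera']; return K,obs['tool_rot']@T[:3,:3],obs['ee_pos']+obs['tool_rot']@T[:3,3]
    return K,i['orientation'],i['eye']
def proj(c,P):
    K,O,e=c; p=(np.atleast_2d(P)-e)@O@K.T; return p[:,:2]/p[:,2:]
def onplane(c,uv,z):
    K,O,e=c; uv=np.atleast_2d(uv); d=np.c_[uv,np.ones(len(uv))]@np.linalg.inv(K).T@O.T
    return e+d*((z-e[2])/d[:,2])[:,None]
def fit(data,x0,yaw=True):
    """data: list of (cam, uv full-res px, local xyz)"""
    def f(p):
        M=R.from_euler('z',p[2]).as_matrix()
        return np.concatenate([(proj(c,M@np.array(l)+[p[0],p[1],0])[0]-uv) for c,uv,l in data])
    r=least_squares(f,x0,loss='soft_l1'); return r.x,np.abs(r.fun).reshape(-1,2).max(1).round(1)
E
python3 - <<'E'
from h import *
s=cam('scene');d=cam('side')
q=lambda c,u,v,l:(c,np.array([u,v])/S,l)
T=[q(s,420,370,(.1,-.095,.026)),q(s,497,447,(.1,.095,.026)),q(s,578,378,(-.1,.095,.026)),q(s,502,311,(-.1,-.095,.026)),
q(d,305,272,(-.1,.095,.026)),q(d,381,247,(.1,.095,.026)),q(d,413,298,(.1,-.095,.026)),q(d,325,322,(-.1,-.095,.0)),
q(s,434,416,(.145,0,.05)),q(d,419,255,(.145,0,.05))]
print('tray',fit(T,[.55,0,0]))
for n,c,pts in(('scene',s,dict(knobtop=(603,318,.08),baylab=(318,300,.05),tub=(275,232,.0),can=(352,355,.15),clip=(590,548,0),spj=(450,286,.006),spe=(487,249,.006),lv1=(407,270,.005),lv2=(349,303,.005),m1=(311,162,.003),m2=(408,166,.003),m3=(405,195,.003),m4=(299,190,.003),hookend=(662,516,.235))),
 ('side',d,dict(knobtop=(264,264,.08),baylab=(494,346,.05),spj=(362,354,.006),spe=(298,385,.006),lv1=(392,381,.005),lv2=(463,364,.005),m1=(503,548,.003),m2=(357,491,.003),m3=(325,545,.003),can=(474,237,.15)))):
  for k,(u,v,z) in pts.items(): print(n,k,onplane(c,np.array([u,v])/S,z)[0].round(3))
E
```

```text
tray (array([ 0.57787726,  0.13602936, -0.00177694]), array([2.6, 0.9, 2.7, 2.6, 6.8, 3.4, 4.5, 1.5, 1.1, 2. ]))
scene knobtop [0.396 0.189 0.08 ]
scene baylab [ 0.741 -0.168  0.05 ]
scene tub [ 0.695 -0.412  0.   ]
scene can [0.791 0.02  0.15 ]
scene clip [0.669 0.418 0.   ]
scene spj [ 0.508 -0.067  0.006]
scene spe [ 0.386 -0.092  0.006]
scene lv1 [ 0.547 -0.152  0.005]
scene lv2 [ 0.684 -0.158  0.005]
scene m1 [ 0.513 -0.551  0.003]
scene m2 [ 0.346 -0.397  0.003]
scene m3 [ 0.413 -0.325  0.003]
scene m4 [ 0.586 -0.487  0.003]
scene hookend [0.674 0.446 0.235]
side knobtop [0.39  0.183 0.08 ]
side baylab [ 0.74  -0.179  0.05 ]
side spj [ 0.518 -0.069  0.006]
side spe [ 0.385 -0.097  0.006]
side lv1 [ 0.548 -0.151  0.005]
side lv2 [ 0.688 -0.163  0.005]
side m1 [ 0.587 -0.492  0.003]
side m2 [ 0.421 -0.332  0.003]
side m3 [ 0.352 -0.393  0.003]
side can [0.792 0.019 0.15 ]
```

View pics/wrist0.png

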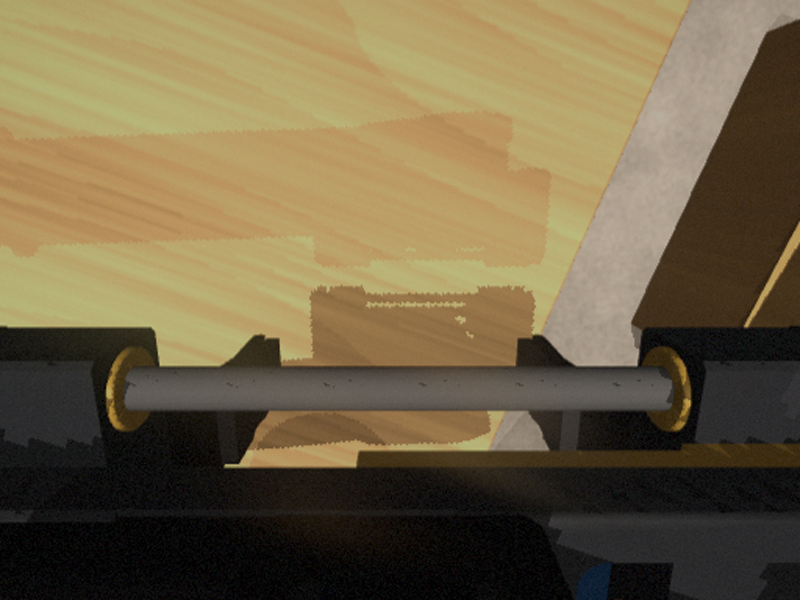

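carry_out --moves '[{"rotation": [0,0,0.81],"slide": [0,0,-1]},{"rotation": [0,0,0.81],"slide": [0,0,-1]},{"rotation": [0,0,0.82],"slide": [0,0,-1]},{"slide": [0.5,-1,0]},{"slide": [0.5,-1,0]},{"slide": [0.5,-1,0]},{"slide": [0.5,-1,0]},{"slide": [0.5,-1,0]},{"slide": [0.5,-1,0]},{"slide": [0.5,-1,0]},{"slide": [0.5,-1,0]},{"slide": [0.5,-1,0]},{"slide": [0.5,-1,0]},{"slide": [0.5,-1,0]},{"slide": [0.5,-1,0]},{"slide": [0.5,-1,0]},{"slide": [0.5,-1,0]},{"slide": [0.5,-1,0]},{"slide": [0.5,-1,0]},{"slide": [0.5,-1,0]}]'

```text
$.moves[3]: bad value
```

carry_out --moves '[{"slide": [0.6,-1,0]},{"slide": [0.6,-1,0]},{"slide": [0.6,-1,0]},{"slide": [0.6,-1,0]},{"slide": [0.6,-1,0]},{"slide": [0.6,-1,0]},{"slide": [0,0,0]},{"slide": [0,0,0]},{"slide": [0,0,0]}]'

```text
$.moves[0]: bad value
```

Run:
```python
from h import *
o=robot.get_obs(); print(o['clock'],o['ee_pos'],o['tool_rot'].round(3),o['q'])
np.save('w1.npy',np.c_[o['tool_rot'],o['ee_pos']])
im=robot.camera('wrist'); cv2.imwrite('pics/w1.png',cv2.resize(im[:,:,::-1],(800,600),interpolation=cv2.INTER_CUBIC))
```

```text
0.15 [ 0.21708088 -0.6122299   0.22370435] [[ 0.942  0.334 -0.001]
 [ 0.334 -0.942  0.001]
 [-0.    -0.001 -1.   ]] [71.28048759 18.4297875  -4.01644942 83.15919643  1.29657967 78.54171785
 -3.25904499]
```

View pics/w1.png

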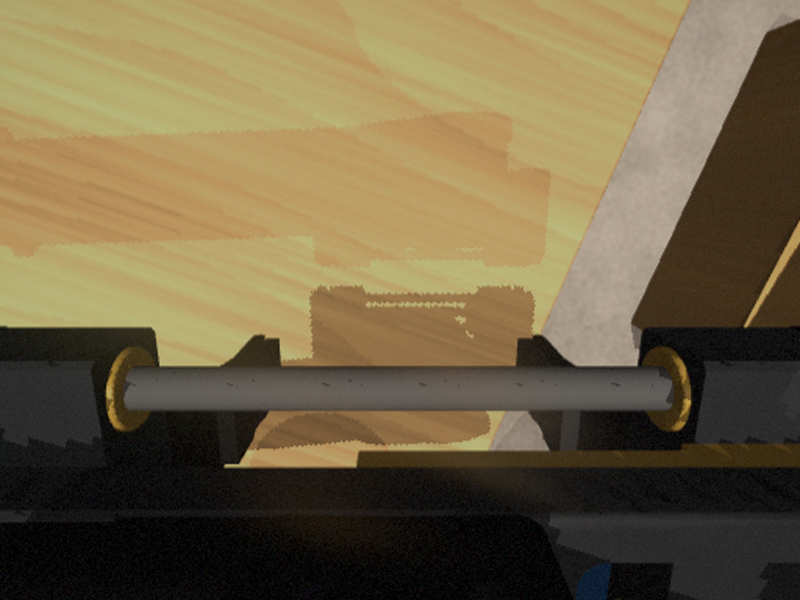

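The picture is the unchanged start view, because the calls were refused: every row needs both slide and rotation.

carry_out --moves '[{"rotation": [0,0,0.81],"slide": [0,0,-1]},{"rotation": [0,0,0.81],"slide": [0,0,-1]},{"rotation": [0,0,0.82],"slide": [0,0,-1]},{"slide": [0.5,-1,0],"rotation": [0,0,0]},{"slide": [0.5,-1,0],"rotation": [0,0,0]},{"slide": [0.5,-1,0],"rotation": [0,0,0]},{"slide": [0.5,-1,0],"rotation": [0,0,0]},{"slide": [0.5,-1,0],"rotation": [0,0,0]},{"slide": [0.5,-1,0],"rotation": [0,0,0]},{"slide": [0.5,-1,0],"rotation": [0,0,0]},{"slide": [0.5,-1,0],"rotation": [0,0,0]},{"slide": [0.5,-1,0],"rotation": [0,0,0]},{"slide": [0.5,-1,0],"rotation": [0,0,0]},{"slide": [0.5,-1,0],"rotation": [0,0,0]},{"slide": [0.5,-1,0],"rotation": [0,0,0]},{"slide": [0.5,-1,0],"rotation": [0,0,0]},{"slide": [0.5,-1,0],"rotation": [0,0,0]},{"slide": [0.5,-1,0],"rotation": [0,0,0]},{"slide": [0.5,-1,0],"rotation": [0,0,0]},{"slide": [0.5,-1,0],"rotation": [0,0,0]}]'

```text
clock: 2.7
ee_pos: [0.4299, -0.1867, 0.2995]
tool_rot: [[1.0, 0.0, -0.0], [0.0, -1.0, -0.0], [-0.0, 0.0, -1.0]]
force: [-0.5, 0.2, 0.6]
width: 0.998
grasp_force: 0.0
```

carry_out --moves '[{"slide": [0.6,-1,0],"rotation": [0,0,0]},{"slide": [0.6,-1,0],"rotation": [0,0,0]},{"slide": [0.6,-1,0],"rotation": [0,0,0]},{"slide": [0.6,-1,0],"rotation": [0,0,0]},{"slide": [0.6,-1,0],"rotation": [0,0,0]},{"slide": [0.6,-1,0],"rotation": [0,0,0]},{"slide": [0,0,0],"rotation": [0,0,0]},{"slide": [0,0,0],"rotation": [0,0,0]}]'

```text
clock: 3.7
ee_pos: [0.5193, -0.0385, 0.2993]
tool_rot: [[1.0, -0.001, -0.001], [-0.001, -1.0, -0.001], [-0.001, 0.001, -1.0]]
force: [-0.8, -0.3, 0.1]
width: 1.002
grasp_force: 0.0
```

Run:
```python
from h import *
o=robot.get_obs(); print(o['clock'],o['ee_pos'],o['tool_rot'].round(3),o['q'])
np.save('w1.npy',np.c_[o['tool_rot'],o['ee_pos']])
im=robot.camera('wrist'); cv2.imwrite('pics/w2.png',cv2.resize(im[:,:,::-1],(800,600),interpolation=cv2.INTER_CUBIC))
```

```text
3.7 [ 0.51926068 -0.03850296  0.2992877 ] [[ 1.    -0.001 -0.001]
 [-0.001 -1.    -0.001]
 [-0.001  0.001 -1.   ]] [ 35.75557493   2.73825297 -35.45166163  93.41870376   1.63583297
  84.398933   -89.85942266]
```

View pics/w2.png

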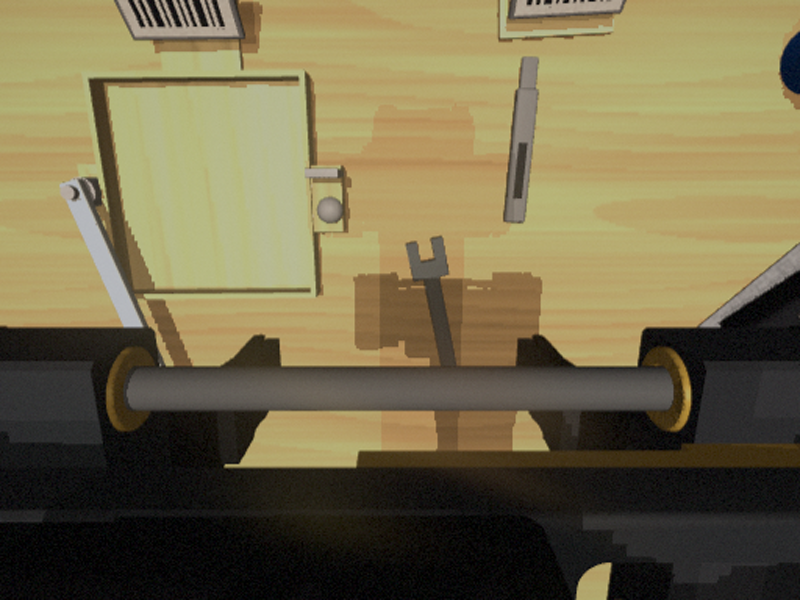

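Wrist view: tray rim corners at (85,75), (307,71) and (319,295). Catch ball at (329,209), bar pivot at (75,188). Spanner jaw tips at (410,242) and (440,237). Lever tip at (529,57) with butt end at (514,221).

Run:
```python
from h import *
s=cam('scene');d=cam('side');m=np.load('w1.npy');w=cam('wrist',dict(tool_rot=m[:,:3],ee_pos=m[:,3]))
q=lambda c,u,v,l:(c,np.array([u,v])/S,l)
C=[q(s,420,370,(.1,-.095,.026)),q(s,497,447,(.1,.095,.026)),q(s,578,378,(-.1,.095,.026)),q(s,502,311,(-.1,-.095,.026))]
W=[q(w,85,75,(.1,.095,.026)),q(w,307,71,(.1,-.095,.026)),q(w,319,295,(-.1,-.095,.026)),q(w,75,188,(0,.107,.046))]
print('tray w',fit(W,[.57,.13,0]));print('tray sw',fit(W+C,[.57,.13,0]))
for k,(u,v,z) in dict(pc=(85,75,.026),pd=(307,71,.026),pe=(319,295,.026),piv=(75,188,.048),ballpost=(323,172,.05),sp1=(410,242,.006),sp2=(440,237,.006),sn=(430,280,.012),sn2=(448,362,.012),lt1=(522,57,.005),lt2=(538,57,.005),lb1=(503,221,.010),lb2=(525,222,.010),lm1=(515,90,.01),lm2=(538,90,.01),bl1=(512,17,.027),bl2=(620,12,.027),tl1=(133,38,.027),tl2=(242,38,.027),bb1=(500,39,0),bb2=(611,32,0)).items(): print(k,onplane(w,np.array([u,v])/S,z)[0].round(4))
```

```text
tray w (array([0.57549299, 0.13338898, 0.00737622]), array([2.2, 0.8, 1.7, 3. ]))
tray sw (array([0.5765186 , 0.13374118, 0.0053831 ]), array([3.2, 1.5, 1.2, 2.1, 3.2, 0.3, 2.3, 3.3]))
pc [0.6721 0.229  0.026 ]
pd [0.6752 0.0396 0.026 ]
pe [0.4789 0.0375 0.026 ]
piv [0.5787 0.2385 0.048 ]
ballpost [0.5918 0.0256 0.05  ]
sp1 [ 0.5268 -0.0494  0.006 ]
sp2 [ 0.5316 -0.0784  0.006 ]
sn [ 0.4904 -0.069   0.012 ]
sn2 [ 0.4049 -0.0887  0.012 ]
lt1 [ 0.6909 -0.1478  0.005 ]
lt2 [ 0.6909 -0.1619  0.005 ]
lb1 [ 0.5472 -0.1376  0.01  ]
lb2 [ 0.5463 -0.1585  0.01  ]
lm1 [ 0.6629 -0.142   0.01  ]
lm2 [ 0.6628 -0.1625  0.01  ]
bl1 [ 0.7161 -0.1322  0.027 ]
bl2 [ 0.7197 -0.2212  0.027 ]
tl1 [0.7004 0.1836 0.027 ]
tl2 [0.7004 0.0926 0.027 ]
bb1 [ 0.7067 -0.1285 -0.    ]
bb2 [ 0.7122 -0.2265  0.    ]
```

carry_out --grip -1 --moves '[{"slide": [-0.85,0.53,1],"rotation": [0,0,0]},{"slide": [-0.85,0.53,1],"rotation": [0,0,0]},{"slide": [-0.85,0.52,1],"rotation": [0,0,0]},{"slide": [0,0,1],"rotation": [0,0,-0.66]},{"slide": [0,0,1],"rotation": [0,0,-0.65]},{"slide": [0,0,1],"rotation": [0,0,0]},{"slide": [0,0,1],"rotation": [0,0,0]},{"slide": [0,0,1],"rotation": [0,0,0]},{"slide": [0,0,1],"rotation": [0,0,0]},{"slide": [0,0,1],"rotation": [0,0,0]},{"slide": [0,0,0.4],"rotation": [0,0,0]},{"slide": [0,0,0.4],"rotation": [0,0,0]},{"slide": [0,0,0],"rotation": [0,0,0]}]'

```text
clock: 5.38
ee_pos: [0.4557, -0.0774, 0.0294]
tool_rot: [[0.983, 0.182, -0.0], [0.182, -0.983, -0.0], [-0.0, -0.0, -1.0]]
force: [0.2, 0.4, 0.5]
width: 1.004
grasp_force: 0.0
```

carry_out --grip 1 --newtons 25 --moves '[{"slide": [0,0,0],"rotation": [0,0,0]},{"slide": [0,0,0],"rotation": [0,0,0]},{"slide": [0,0,0],"rotation": [0,0,0]},{"slide": [0,0,0],"rotation": [0,0,0]},{"slide": [0,0,0],"rotation": [0,0,0]},{"slide": [0,0,0],"rotation": [0,0,0]}]'

```text
clock: 6.12
ee_pos: [0.4559, -0.0771, 0.0295]
tool_rot: [[0.983, 0.182, -0.0], [0.182, -0.983, -0.0], [-0.0, 0.0, -1.0]]
force: [0.5, -0.3, 0.3]
width: 0.404
grasp_force: 0.0
```

carry_out --moves '[{"slide": [0,0,0],"rotation": [0,0,0]},{"slide": [0,0,0],"rotation": [0,0,0]},{"slide": [0,0,0],"rotation": [0,0,0]},{"slide": [0,0,0],"rotation": [0,0,0]},{"slide": [0,0,0],"rotation": [0,0,0]}]'

```text
clock: 6.75
ee_pos: [0.4559, -0.0772, 0.0295]
tool_rot: [[0.983, 0.182, -0.0], [0.182, -0.983, -0.0], [-0.0, 0.0, -1.0]]
force: [-0.6, -0.6, 0.3]
width: 0.01
grasp_force: 0.0
```

carry_out --grip -1 --moves '[{"slide": [0,0,-0.3],"rotation": [0,0,0]},{"slide": [0,0,-1],"rotation": [0,0,0]},{"slide": [0,0,-1],"rotation": [0,0,0]},{"slide": [-0.3,0,-1],"rotation": [0,0,0]},{"slide": [-0.3,0,-1],"rotation": [0,0,0]},{"slide": [-0.3,0,-1],"rotation": [0,0,0]},{"slide": [-0.3,0,-1],"rotation": [0,0,0]},{"slide": [0,0,-1],"rotation": [0,0,0]},{"slide": [0,0,-1],"rotation": [0,0,0]},{"slide": [0,0,0],"rotation": [0,0,0]}]'

```text
clock: 8.0
ee_pos: [0.4277, -0.0827, 0.2393]
tool_rot: [[0.983, 0.182, 0.004], [0.182, -0.983, -0.002], [0.004, 0.003, -1.0]]
force: [0.1, 0.1, -0.8]
width: 0.98
grasp_force: 0.0
```

Run:
```python
from h import *
o=robot.get_obs(); print(o['clock'],o['ee_pos']); np.save('w3.npy',np.c_[o['tool_rot'],o['ee_pos']])
a=robot.camera('wrist');b=robot.camera('side'); 
f=lambda x:cv2.resize(x[:,:,::-1],None,fx=2,fy=2,interpolation=cv2.INTER_CUBIC)
# side crop cols150-350 rows130-280 ; wrist full at 1x
out=np.zeros((600,800,3),np.uint8); out[:300,:400]=f(b[130:280,150:350]); out[:300,400:]=f(a[0:150,230:430]); out[300:,:400]=cv2.resize(a[:,:,::-1],(400,300)); cv2.imwrite('pics/m3.png',out)
```

```text
8.0 [ 0.42770361 -0.0826578   0.23926568]
```

View pics/m3.png

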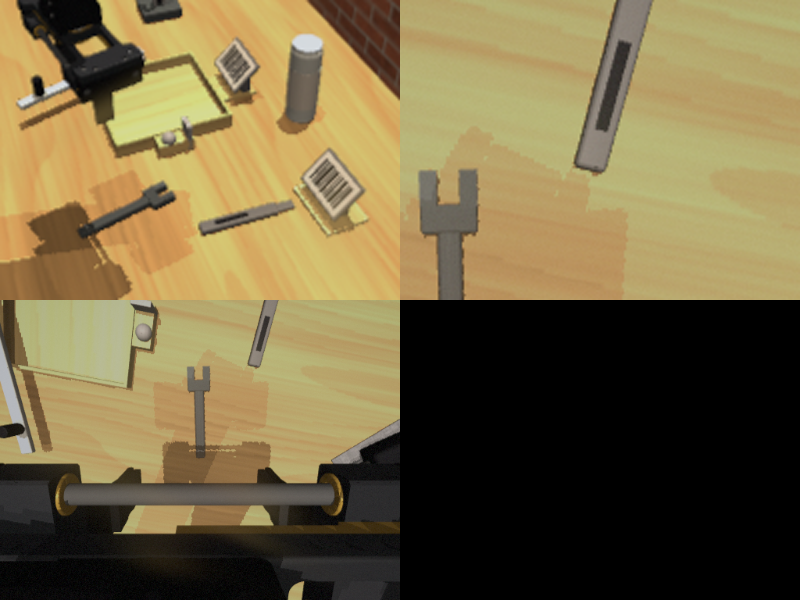

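The montage shows the spanner whole. In wrist pixels (full resolution) the jaw tips are at ~(240,85) and (268,85), and the shank end is at ~(256,200).

Run:
```python
from h import *
d=cam('side');m=np.load('w3.npy');w=cam('wrist',dict(tool_rot=m[:,:3],ee_pos=m[:,3]))
for k,(u,v,z) in dict(t1=(240,85,.006),t2=(268.5,85,.006),n=(255,117,.012),end=(256,200,.012),lb=(324,214-130,.01),lb2=(326,84,.01)).items(): print(k,onplane(w,(u,v),z)[0].round(4))
for k,(x,y,z) in dict(t1=(150,187,.006),t2=(172,200,.006),end=(82,232,.006)).items(): print('side',k,onplane(d,(x/2+150,y/2+130),z)[0].round(4))
```

```text
t1 [ 0.5263 -0.0455  0.006 ]
t2 [ 0.5328 -0.0804  0.006 ]
n [ 0.4916 -0.0709  0.012 ]
end [ 0.3854 -0.092   0.012 ]
lb [ 0.546  -0.1473  0.01  ]
lb2 [ 0.5464 -0.1497  0.01  ]
side t1 [ 0.5033 -0.0492  0.006 ]
side t2 [ 0.5257 -0.0864  0.006 ]
side end [ 0.3862 -0.0954  0.006 ]
```

carry_out --grip -0.2 --moves '[{"slide": [0.4,0.03,1],"rotation": [0,0,0]},{"slide": [0.4,0,1],"rotation": [0,0,0]},{"slide": [0.4,0,1],"rotation": [0,0,0]},{"slide": [0,0,1],"rotation": [0,0,0]},{"slide": [0,0,1],"rotation": [0,0,0]},{"slide": [0,0,1],"rotation": [0,0,0]},{"slide": [0,0,1],"rotation": [0,0,0]},{"slide": [0,0,1],"rotation": [0,0,0]},{"slide": [0,0,0.4],"rotation": [0,0,0]},{"slide": [0,0,0],"rotation": [0,0,0]}]'

```text
clock: 9.35
ee_pos: [0.4552, -0.0775, 0.0262]
tool_rot: [[0.983, 0.182, -0.002], [0.182, -0.983, 0.001], [-0.002, -0.001, -1.0]]
force: [-1.0, 0.2, -1.0]
width: 0.601
grasp_force: 0.0
```

Run:
```python
from h import *
o=robot.get_obs(); print(o['clock'],o['ee_pos'],o['width'])
a=robot.camera('scene');b=robot.camera('side'); 
f=lambda x:cv2.resize(x[:,:,::-1],(400,300),interpolation=cv2.INTER_CUBIC)
tip=o['ee_pos']+[0,0,-.025]
for n in('scene','side'):print(n,proj(cam(n),tip))
ps=proj(cam('scene'),tip)[0].astype(int);pd=proj(cam('side'),tip)[0].astype(int)
cr=lambda x,p:x[p[1]-45:p[1]+45,p[0]-60:p[0]+60]
cv2.imwrite('pics/m4.png',np.hstack([f(cr(a,ps)),f(cr(b,pd))]))
```

```text
9.35 [ 0.4551567  -0.07749739  0.02621627] 0.6008396919848615
scene [[298.59814387 173.64872374]]
side [[212.55859214 235.70174656]]
```

View pics/m4.png

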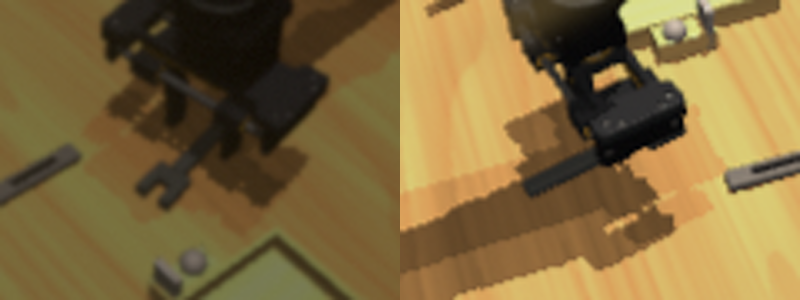

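The fingers straddle the spanner shank; they may be hovering slightly. Closing again, 3 mm lower than before.

carry_out --grip 1 --moves '[{"slide": [0,0,0],"rotation": [0,0,0]},{"slide": [0,0,0],"rotation": [0,0,0]},{"slide": [0,0,0],"rotation": [0,0,0]},{"slide": [0,0,0],"rotation": [0,0,0]},{"slide": [0,0,0],"rotation": [0,0,0]}]'

```text
clock: 10.07
ee_pos: [0.456, -0.0778, 0.027]
tool_rot: [[0.983, 0.182, -0.0], [0.182, -0.983, -0.0], [-0.0, 0.0, -1.0]]
force: [-0.2, -0.4, 0.2]
width: 0.116
grasp_force: 0.0
```

Run:
```python
from h import *
o=robot.get_obs(); print(o['clock'],o['ee_pos'],o['width'],o['grasp_force'],o['force'])
a=robot.camera('scene');b=robot.camera('side'); 
f=lambda x:cv2.resize(x[:,:,::-1],(400,300),interpolation=cv2.INTER_CUBIC)
tip=o['ee_pos']+[0,0,-.025]
ps=proj(cam('scene'),tip)[0].astype(int);pd=proj(cam('side'),tip)[0].astype(int)
cr=lambda x,p:x[p[1]-30:p[1]+30,p[0]-40:p[0]+40]
cv2.imwrite('pics/m5.png',np.hstack([f(cr(a,ps)),f(cr(b,pd))]))
```

```text
10.075 [ 0.45600559 -0.07783148  0.02703629] 0.11618741379581883 0.0 [-0.21768482 -0.35459276  0.23740092]
```

View pics/m5.png

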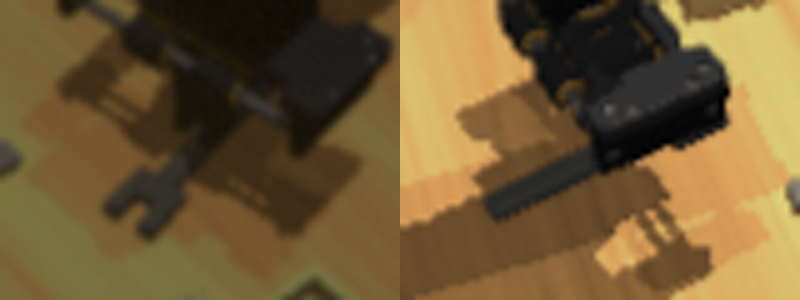

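carry_out --moves '[{"slide": [0,0,0],"rotation": [0,0,0]},{"slide": [0,0,0],"rotation": [0,0,0]},{"slide": [0,0,0.1],"rotation": [0,0,0]},{"slide": [0,0,0],"rotation": [0,0,0]}]'

```text
clock: 10.68
ee_pos: [0.4558, -0.0778, 0.0243]
tool_rot: [[0.983, 0.182, -0.001], [0.182, -0.983, 0.0], [-0.001, -0.0, -1.0]]
force: [1.0, -0.0, 0.1]
width: 0.006
grasp_force: 0.0
```

carry_out --moves '[{"slide": [0,0,0.1],"rotation": [0,0,0]},{"slide": [0,0,0],"rotation": [0,0,0]}]'

```text
clock: 10.92
ee_pos: [0.4558, -0.0778, 0.0218]
tool_rot: [[0.983, 0.182, -0.0], [0.182, -0.983, 0.0], [-0.0, -0.0, -1.0]]
force: [-0.7, 0.2, 0.4]
width: 0.007
grasp_force: 0.0
```

carry_out --moves '[{"slide": [0,0,0.1],"rotation": [0,0,0]},{"slide": [0,0,0],"rotation": [0,0,0]}]'

```text
clock: 11.18
ee_pos: [0.4559, -0.0778, 0.0193]
tool_rot: [[0.983, 0.182, -0.0], [0.182, -0.983, 0.0], [-0.0, -0.0, -1.0]]
force: [1.2, -0.0, -0.8]
width: 0.007
grasp_force: 0.0
```

carry_out --moves '[{"slide": [0,0,0.1],"rotation": [0,0,0]},{"slide": [0,0,0],"rotation": [0,0,0]}]'

```text
clock: 11.42
ee_pos: [0.4558, -0.0778, 0.0168]
tool_rot: [[0.983, 0.182, -0.0], [0.182, -0.983, 0.0], [-0.0, -0.0, -1.0]]
force: [0.0, -0.1, 0.7]
width: 0.004
grasp_force: 0.0
```

carry_out --moves '[{"slide": [0,0,0.1],"rotation": [0,0,0]},{"slide": [0,0,0],"rotation": [0,0,0]}]'

```text
clock: 11.68
ee_pos: [0.4561, -0.0779, 0.0145]
tool_rot: [[0.983, 0.182, -0.0], [0.182, -0.983, -0.0], [-0.0, 0.0, -1.0]]
force: [0.8, 0.2, 0.2]
width: 0.004
grasp_force: 0.0
```

Run:
```python
from workcell import robot
o=robot.get_obs(); print(robot.tip_reach,o['ee_pos'],o['force'],o['q'])
```

```text
0.025 [ 0.45606881 -0.07787505  0.01446684] [0.78450518 0.19374835 0.22674443] [ 37.70702221  11.01002156 -33.21378077 120.52368734   7.79661626
  50.49591318 -79.5106699 ]
```

carry_out --moves '[{"slide": [0,0,0.1],"rotation": [0,0,0]},{"slide": [0,0,0],"rotation": [0,0,0]}]'

```text
clock: 11.92
ee_pos: [0.4561, -0.0779, 0.0143]
tool_rot: [[0.983, 0.182, -0.002], [0.182, -0.983, -0.001], [-0.002, 0.001, -1.0]]
force: [-9.6, 1.8, 24.1]
width: 0.005
grasp_force: 11.8
```

carry_out --moves '[{"slide": [0,0,0.1],"rotation": [0,0,0]},{"slide": [0,0,0],"rotation": [0,0,0]}]'

```text
clock: 12.18
ee_pos: [0.4562, -0.0779, 0.0142]
tool_rot: [[0.983, 0.182, -0.003], [0.182, -0.983, -0.003], [-0.003, 0.002, -1.0]]
force: [-17.1, 3.6, 47.9]
width: 0.002
grasp_force: 23.6
```

carry_out --moves '[{"slide": [0,0,0.1],"rotation": [0,0,0]},{"slide": [0,0,0],"rotation": [0,0,0]}]'

```text
clock: 12.42
ee_pos: [0.4563, -0.0779, 0.014]
tool_rot: [[0.983, 0.182, -0.004], [0.182, -0.983, -0.004], [-0.005, 0.003, -1.0]]
force: [-25.7, 4.5, 71.0]
width: 0.004
grasp_force: 35.5
```

carry_out --grip -0.2 --moves '[{"slide": [0,0,-0.7],"rotation": [0,0,0]},{"slide": [0,0,0],"rotation": [0,0,0]},{"slide": [0,0,0],"rotation": [0,0,0]},{"slide": [0,0,0],"rotation": [0,0,0]},{"slide": [0,0,0],"rotation": [0,0,0]},{"slide": [0,0,0],"rotation": [0,0,0]},{"slide": [0,0,0.3],"rotation": [0,0,0]},{"slide": [0,0,0.1],"rotation": [0,0,0]},{"slide": [0,0,0],"rotation": [0,0,0]}]'

```text
clock: 13.55
ee_pos: [0.4557, -0.0777, 0.0141]
tool_rot: [[0.983, 0.182, -0.001], [0.182, -0.983, 0.0], [-0.001, -0.0, -1.0]]
force: [0.8, -1.1, -0.1]
width: 0.599
grasp_force: 0.0
```

carry_out --moves '[{"slide": [0,0,0.12],"rotation": [0,0,0]},{"slide": [0,0,0],"rotation": [0,0,0]}]'

```text
clock: 13.8
ee_pos: [0.4559, -0.0778, 0.0113]
tool_rot: [[0.983, 0.182, -0.0], [0.182, -0.983, 0.0], [-0.0, -0.0, -1.0]]
force: [-0.5, -0.3, -0.9]
width: 0.594
grasp_force: 0.0
```

carry_out --moves '[{"slide": [0,0,0.14],"rotation": [0,0,0]},{"slide": [0,0,0.12],"rotation": [0,0,0]},{"slide": [0,0,0],"rotation": [0,0,0]}]'

```text
clock: 14.18
ee_pos: [0.4557, -0.0778, 0.0047]
tool_rot: [[0.983, 0.182, -0.001], [0.182, -0.983, 0.0], [-0.001, -0.0, -1.0]]
force: [-0.5, 0.2, 0.7]
width: 0.601
grasp_force: 0.0
```

carry_out --grip 1 --newtons 25 --moves '[{"slide": [0,0,0],"rotation": [0,0,0]},{"slide": [0,0,0],"rotation": [0,0,0]},{"slide": [0,0,0],"rotation": [0,0,0]},{"slide": [0,0,0],"rotation": [0,0,0]},{"slide": [0,0,0],"rotation": [0,0,0]},{"slide": [0,0,0],"rotation": [0,0,0]}]'

```text
clock: 14.92
ee_pos: [0.4561, -0.078, 0.0051]
tool_rot: [[0.983, 0.182, 0.0], [0.182, -0.983, -0.0], [0.0, 0.0, -1.0]]
force: [-0.4, -0.5, 0.5]
width: 0.182
grasp_force: 24.9
```

carry_out --moves '[{"slide": [0,0,-0.5],"rotation": [0,0,0]},{"slide": [0,0,-0.9],"rotation": [0,0,0]},{"slide": [0,0,-0.9],"rotation": [0,0,0.44]},{"slide": [0,0,-0.9],"rotation": [0,0,0.44]},{"slide": [0,0,0],"rotation": [0,0,0.43]},{"slide": [0.605,-0.85,0],"rotation": [0,0,0]},{"slide": [0.605,-0.85,0],"rotation": [0,0,0]},{"slide": [0.605,-0.85,0],"rotation": [0,0,0]},{"slide": [0.605,-0.85,0],"rotation": [0,0,0]},{"slide": [0.605,-0.85,0],"rotation": [0,0,0]},{"slide": [0.605,-0.85,0],"rotation": [0,0,0]},{"slide": [0.605,-0.85,0],"rotation": [0,0,0]},{"slide": [0.605,-0.85,0],"rotation": [0,0,0]},{"slide": [0,0,0.8],"rotation": [0,0,0]},{"slide": [0,0,0.8],"rotation": [0,0,0]},{"slide": [0,0,0.8],"rotation": [0,0,0]},{"slide": [0,0,0.3],"rotation": [0,0,0]},{"slide": [0,0,0],"rotation": [0,0,0]}]'

```text
clock: 17.18
ee_pos: [0.5764, 0.0917, 0.0167]
tool_rot: [[1.0, -0.0, -0.002], [-0.0, -1.0, -0.0], [-0.002, 0.0, -1.0]]
force: [0.3, 0.6, -2.0]
width: 0.18
grasp_force: 24.9
```

carry_out --moves '[{"slide": [0,0,0.1],"rotation": [0,0,0]},{"slide": [0,0,0.1],"rotation": [0,0,0]},{"slide": [0,0,0],"rotation": [0,0,0]}]'

```text
clock: 17.55
ee_pos: [0.5771, 0.0921, 0.0127]
tool_rot: [[1.0, 0.0, 0.0], [0.0, -1.0, -0.0], [0.0, 0.0, -1.0]]
force: [-0.1, 0.4, -1.9]
width: 0.18
grasp_force: 24.9
```

carry_out --grip 0.25 --moves '[{"slide": [0,0,0],"rotation": [0,0,0]},{"slide": [0,0,0],"rotation": [0,0,0]},{"slide": [0,0,0],"rotation": [0,0,0]},{"slide": [0,0,-0.3],"rotation": [0,0,0]},{"slide": [0,0,-1],"rotation": [0,0,0]},{"slide": [0,0,-1],"rotation": [0,0,0]},{"slide": [0,0,-1],"rotation": [0,0,0]},{"slide": [0,0,-1],"rotation": [0,0,0]},{"slide": [0,0,-1],"rotation": [0,0,0]},{"slide": [0,0,-1],"rotation": [0,0,0]},{"slide": [0,1,-1],"rotation": [0,0,0]},{"slide": [0,1,-1],"rotation": [0,0,0]},{"slide": [0,1,-1],"rotation": [0,0,0]},{"slide": [-0.3,1,-1],"rotation": [0,0,0]},{"slide": [-0.3,1,-1],"rotation": [0,0,0]},{"slide": [0,0,0],"rotation": [0,0,0]},{"slide": [0,0,0],"rotation": [0,0,0]}]'

```text
clock: 19.68
ee_pos: [0.5618, -0.0316, 0.2945]
tool_rot: [[1.0, 0.001, -0.0], [0.001, -1.0, 0.001], [-0.0, -0.001, -1.0]]
force: [0.3, 0.4, 0.6]
width: 0.381
grasp_force: 0.0
```

Run:
```python
from h import *
o=robot.get_obs(); print(o['clock'],o['ee_pos']); np.save('w4.npy',np.c_[o['tool_rot'],o['ee_pos']])
im=robot.camera('wrist'); cv2.imwrite('pics/w4.png',cv2.resize(im[:300,:,::-1],None,fx=S,fy=S,interpolation=cv2.INTER_CUBIC))
```

```text
19.675 [ 0.56182406 -0.03155564  0.29454088]
```

View pics/w4.png

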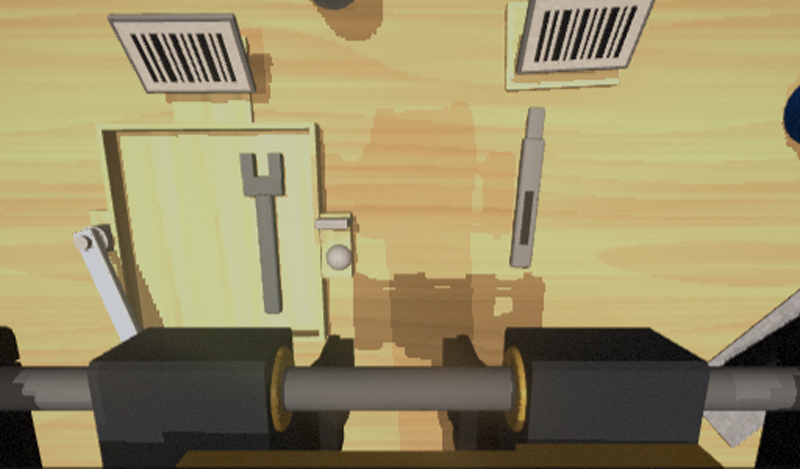

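The spanner lies flat in the tray from (263,153) to (273,312). Lever from tip (537,108) to butt (521,267). The tray label corners are at (108,15), (236,13), (254,94) and (147,92), and the bay label's bottom corners at (518,71) and (626,70).

```bash
cat > fz.py <<'E'
from h import *
m=np.load('w4.npy')
P=lambda *a:np.array(a,float)
hx=.032*np.sin(np.pi/4)
lab=lambda t,y:P(t*hx,y*.047,.05+t*hx)
W=[(P(108,15),0,P(.145,0,0)+lab(1,1)),(P(236,13),0,P(.145,0,0)+lab(1,-1)),(P(254,94),0,P(.145,0,0)+lab(-1,-1)),(P(147,92),0,P(.145,0,0)+lab(-1,1)),
(P(98,126),0,P(.1,.095,.026)),(P(317,124),0,P(.1,-.095,.026)),(P(328,338),0,P(-.1,-.095,.026)),
(P(518,71),1,lab(-1,1)),(P(626,70),1,lab(-1,-1))]
SC=[(P(420,370),0,P(.1,-.095,.026)),(P(497,447),0,P(.1,.095,.026)),(P(578,378),0,P(-.1,.095,.026)),(P(502,311),0,P(-.1,-.095,.026)),(P(433,416),0,P(.145,0,.05)),(P(318,300),1,P(0,0,.05))]
def res(p,full=False):
    w=cam('wrist',dict(tool_rot=m[:,:3],ee_pos=m[:,3]+p[6:9])); s=cam('scene'); r=[]
    for L,c in((W,w),(SC,s)):
        for uv,k,l in L:
            b=p[3*k:3*k+3]; M=R.from_euler('z',b[2]).as_matrix()
            r.append(proj(c,M@l+P(b[0],b[1],0))[0]-uv/S)
    return np.concatenate(r)
r=least_squares(res,[.577,.134,0,.74,-.176,.05,0,0,.02],loss='soft_l1')
print(r.x.round(4)); print(r.fun.reshape(-1,2).round(1).tolist())
w=cam('wrist',dict(tool_rot=m[:,:3],ee_pos=m[:,3]+r.x[6:9]));s=cam('scene');d=cam('side')
for k,u,v,z in(('tip',537,108,.005),('butt',521,267,.01),('spt',263,153,.011),('spe',273,312,.017)): print(k,onplane(w,P(u,v)/S,z)[0].round(4))
E
python3 fz.py
```

```text
[ 5.800e-01  1.375e-01  1.180e-02  7.425e-01 -1.716e-01  9.800e-03
  2.700e-03  3.900e-03  7.000e-04]
[[-0.3, 0.5], [-0.2, 0.8], [3.0, -1.3], [0.8, 0.8], [-0.5, -2.6], [-0.1, -2.9], [-0.2, 0.8], [-1.8, 0.1], [0.7, 0.1], [-1.3, -1.2], [0.1, 2.0], [2.5, 0.0], [-0.6, -1.9], [1.6, 0.4], [-1.2, -0.4]]
tip [ 0.6936 -0.1515  0.005 ]
butt [ 0.5492 -0.1452  0.01  ]
spt [0.6541 0.0962 0.011 ]
spe [0.5058 0.0949 0.017 ]
```

carry_out --grip -0.2 --moves '[{"slide": [0.46,0.96,1],"rotation": [0,0,0]},{"slide": [0.46,0.96,1],"rotation": [0,0,0]},{"slide": [0.46,0.96,1],"rotation": [0,0,0]},{"slide": [0.46,0.96,1],"rotation": [0,0,0]},{"slide": [0.45,0.98,1],"rotation": [0,0,0]},{"slide": [0,0,1],"rotation": [0,0,0.31]},{"slide": [0,0,1],"rotation": [0,0,0]},{"slide": [0,0,1],"rotation": [0,0,0]},{"slide": [0,0,1],"rotation": [0,0,0]},{"slide": [0,0,1],"rotation": [0,0,0]},{"slide": [0,0,0.8],"rotation": [0,0,0]},{"slide": [0,0,0.5],"rotation": [0,0,0]},{"slide": [0,0,0.24],"rotation": [0,0,0]},{"slide": [0,0,0],"rotation": [0,0,0]}]'

```text
clock: 21.48
ee_pos: [0.6195, -0.1533, 0.0066]
tool_rot: [[0.999, -0.043, 0.0], [-0.043, -0.999, -0.0], [0.0, 0.0, -1.0]]
force: [0.3, -0.4, -0.4]
width: 0.598
grasp_force: 0.0
```

carry_out --grip 1 --newtons 25 --moves '[{"slide": [0,0,0],"rotation": [0,0,0]},{"slide": [0,0,0],"rotation": [0,0,0]},{"slide": [0,0,0],"rotation": [0,0,0]},{"slide": [0,0,0],"rotation": [0,0,0]},{"slide": [0,0,0],"rotation": [0,0,0]},{"slide": [0,0,0],"rotation": [0,0,0]}]'

```text
clock: 22.22
ee_pos: [0.6194, -0.1534, 0.0067]
tool_rot: [[0.999, -0.043, 0.0], [-0.043, -0.999, -0.0], [0.0, 0.0, -1.0]]
force: [-0.4, -0.2, 0.9]
width: 0.221
grasp_force: 25.0
```

carry_out --moves '[{"slide": [0,0,-0.4],"rotation": [0,0,0]},{"slide": [0,0,-0.9],"rotation": [0,0,0]},{"slide": [0,0,-0.9],"rotation": [0,0,0]},{"slide": [0,0,-0.9],"rotation": [0,0,-0.36]},{"slide": [0,0,-0.9],"rotation": [0,0,0]},{"slide": [-0.13,-0.934,0],"rotation": [0,0,0]},{"slide": [-0.13,-0.934,0],"rotation": [0,0,0]},{"slide": [-0.13,-0.934,0],"rotation": [0,0,0]},{"slide": [-0.13,-0.934,0],"rotation": [0,0,0]},{"slide": [-0.13,-0.934,0],"rotation": [0,0,0]},{"slide": [-0.13,-0.934,0],"rotation": [0,0,0]},{"slide": [-0.13,-0.934,0],"rotation": [0,0,0]},{"slide": [-0.13,-0.934,0],"rotation": [0,0,0]},{"slide": [-0.13,-0.934,0],"rotation": [0,0,0]},{"slide": [-0.13,-0.934,0],"rotation": [0,0,0]},{"slide": [-0.13,-0.934,0],"rotation": [0,0,0]},{"slide": [-0.13,-0.934,0],"rotation": [0,0,0]},{"slide": [-0.13,-0.934,0],"rotation": [0,0,0]},{"slide": [0,0,0],"rotation": [0,0,0]}]'

```text
clock: 24.6
ee_pos: [0.5735, 0.1534, 0.1063]
tool_rot: [[1.0, 0.012, -0.001], [0.012, -1.0, 0.001], [-0.001, -0.001, -1.0]]
force: [-0.1, 0.1, -0.1]
width: 0.223
grasp_force: 25.0
```

carry_out --moves '[{"slide": [0,0,0.8],"rotation": [0,0,0]},{"slide": [0,0,0.8],"rotation": [0,0,0]},{"slide": [0,0,0.8],"rotation": [0,0,0]},{"slide": [0,0,0.8],"rotation": [0,0,0]},{"slide": [0,0,0.3],"rotation": [0,0,0]},{"slide": [0,0,0.2],"rotation": [0,0,0]},{"slide": [0,0,0],"rotation": [0,0,0]}]'

```text
clock: 25.48
ee_pos: [0.5751, 0.15, 0.0141]
tool_rot: [[1.0, 0.007, 0.0], [0.007, -1.0, 0.0], [0.0, -0.0, -1.0]]
force: [-0.8, 0.7, -0.7]
width: 0.224
grasp_force: 25.0
```

carry_out --moves '[{"slide": [0,0,0.06],"rotation": [0,0,0]},{"slide": [0,0,0],"rotation": [0,0,0]}]'

```text
clock: 25.72
ee_pos: [0.5752, 0.1499, 0.013]
tool_rot: [[1.0, 0.007, 0.001], [0.007, -1.0, -0.0], [0.001, 0.0, -1.0]]
force: [0.3, 0.5, -0.6]
width: 0.225
grasp_force: 25.0
```

carry_out --grip 0.2 --moves '[{"slide": [0,0,0],"rotation": [0,0,0]},{"slide": [0,0,0],"rotation": [0,0,0]},{"slide": [0,0,0],"rotation": [0,0,0]},{"slide": [0,0,-0.3],"rotation": [0,0,0]},{"slide": [0,0,-0.9],"rotation": [0,0,0]},{"slide": [0,0,-0.9],"rotation": [0,0,0]},{"slide": [0,0,-0.9],"rotation": [0,0,0]},{"slide": [0,0,-0.9],"rotation": [0,0,0]},{"slide": [0,0,-0.8],"rotation": [0,0,0]},{"slide": [0,0,0],"rotation": [0,0,0]}]'

```text
clock: 26.98
ee_pos: [0.5761, 0.1504, 0.132]
tool_rot: [[1.0, 0.007, 0.004], [0.007, -1.0, 0.0], [0.004, -0.0, -1.0]]
force: [-0.1, -0.4, 0.1]
width: 0.397
grasp_force: 0.0
```

carry_out --grip -0.7 --moves '[{"slide": [-0.925,-0.175,0],"rotation": [0,0,0]},{"slide": [-0.925,-0.175,0],"rotation": [0,0,0]},{"slide": [-0.925,-0.175,0],"rotation": [0,0,0]},{"slide": [-0.925,-0.175,0],"rotation": [0,0,0]},{"slide": [-0.925,-0.175,0],"rotation": [0,0,0]},{"slide": [-0.925,-0.175,0],"rotation": [0,0,0]},{"slide": [-0.925,-0.175,0],"rotation": [0,0,0]},{"slide": [-0.925,-0.175,0],"rotation": [0,0,0]},{"slide": [0,0,0],"rotation": [0,0,-0.67]},{"slide": [0,0,0],"rotation": [0,0,-0.67]},{"slide": [0,0,0],"rotation": [0,0,-0.66]},{"slide": [0,0,0],"rotation": [0,0,0]},{"slide": [0,0,0],"rotation": [0,0,0]}]'

```text
clock: 28.6
ee_pos: [0.3894, 0.1835, 0.1296]
tool_rot: [[0.96, 0.281, -0.001], [0.281, -0.96, -0.0], [-0.001, 0.0, -1.0]]
force: [0.3, -0.5, 0.5]
width: 0.849
grasp_force: 0.0
```

Run:
```python
from h import *
o=robot.get_obs(); print(o['clock'],o['ee_pos'],o['q'],proj(cam('scene'),o['ee_pos']+[0,0,-.05])*S,proj(cam('side'),o['ee_pos']+[0,0,-.05]))
np.save('w5.npy',np.c_[o['tool_rot'],o['ee_pos']])
a=robot.camera('wrist');b=robot.camera('side'); c=robot.camera('scene')
f=lambda x:cv2.resize(x[:,:,::-1],(400,300),interpolation=cv2.INTER_CUBIC)
p=proj(cam('side'),o['ee_pos']+[0,0,-.05])[0].astype(int);p2=proj(cam('scene'),o['ee_pos']+[0,0,-.05])[0].astype(int)
out=np.vstack([np.hstack([f(a),f(b[p[1]-45:p[1]+45,p[0]-60:p[0]+60])]),np.hstack([f(c[p2[1]-45:p2[1]+45,p2[0]-60:p2[0]+60]),f(c[190:310,220:380])])])
cv2.imwrite('pics/m6.png',out); print(p,p2)
```

```text
28.6 [0.38939272 0.18346952 0.12962399] [ 17.07056899  -3.70792545 -43.83900569 118.15263855  -2.84946058
  64.59113647 -99.16140084] [[602.90810101 314.25720518]] [[168.64484829 169.10943473]]
[168 169] [385 201]
```

View pics/m6.png

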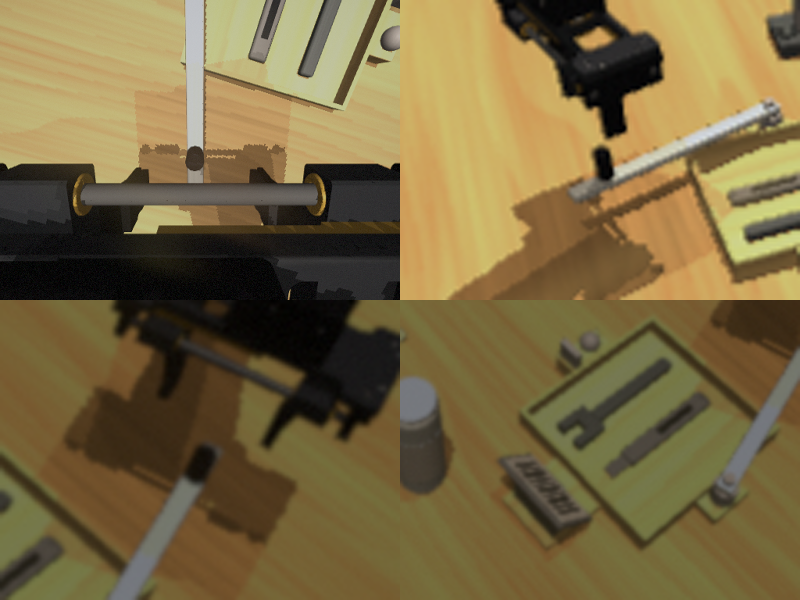

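Both tools lie flat side by side in the tray. In the wrist view the knob top is at ~(195,155) in the 400-wide panel and the bar lines up with the tool's x axis.

Run:
```python
from h import *
m=np.load('w5.npy');w=cam('wrist',dict(tool_rot=m[:,:3],ee_pos=m[:,3]))
p=onplane(w,[(195*1.28,152*1.28)],.08)[0];pb=onplane(w,[(195.5*1.28,10*1.28)],.046)[0]; p2=onplane(w,[(195*1.28,168*1.28)],.05)[0]
print(p,p2,pb); print('tool',m[:,:3].T@(p-m[:,3]),m[:,:3].T@(p2-m[:,3]), np.degrees(np.arctan2(*(pb-p)[1::-1])))
```

```text
[0.39843226 0.19080122 0.08      ] [0.37345902 0.18410307 0.05      ] [0.52164141 0.22644173 0.046     ]
tool [ 0.01077072 -0.00449666  0.04961631] [-0.01505727 -0.00508725  0.07963455] 16.13348395829473
```

carry_out --moves '[{"slide": [0,-0.19,0.5],"rotation": [0,0,0]},{"slide": [0,0,0.8],"rotation": [0,0,0]},{"slide": [0,0,0.8],"rotation": [0,0,0]},{"slide": [0,0,0.76],"rotation": [0,0,0]},{"slide": [0,0,0],"rotation": [0,0,0]}]'

```text
clock: 29.38
ee_pos: [0.3865, 0.188, 0.0568]
tool_rot: [[0.959, 0.283, -0.004], [0.283, -0.959, -0.0], [-0.004, -0.001, -1.0]]
force: [0.6, 0.4, -0.4]
width: 0.851
grasp_force: 0.0
```

carry_out --grip 1 --newtons 20 --moves '[{"slide": [0,0,0],"rotation": [0,0,0]},{"slide": [0,0,0],"rotation": [0,0,0]},{"slide": [0,0,0],"rotation": [0,0,0]},{"slide": [0,0,0],"rotation": [0,0,0]},{"slide": [0,0,0],"rotation": [0,0,0]},{"slide": [0,0,0],"rotation": [0,0,0]},{"slide": [0,0,0],"rotation": [0,0,0]},{"slide": [0,0,0],"rotation": [0,0,0]}]'

```text
clock: 30.38
ee_pos: [0.3883, 0.1881, 0.0585]
tool_rot: [[0.959, 0.282, -0.0], [0.282, -0.959, -0.0], [-0.0, 0.0, -1.0]]
force: [-0.2, -1.4, 0.2]
width: 0.198
grasp_force: 20.0
```

carry_out --moves '[{"slide": [0.005,0.272,0],"rotation": [0,0,-0.25]},{"slide": [0.019,0.544,0],"rotation": [0,0,-0.5]},{"slide": [0.019,0.544,0],"rotation": [0,0,-0.5]},{"slide": [0.019,0.544,0],"rotation": [0,0,-0.5]},{"slide": [0.019,0.544,0],"rotation": [0,0,-0.5]},{"slide": [0.019,0.544,0],"rotation": [0,0,-0.5]},{"slide": [0,0,0],"rotation": [0,0,0]}]'

```text
clock: 31.25
ee_pos: [0.4228, 0.1215, 0.0585]
tool_rot: [[0.785, 0.619, -0.0], [0.619, -0.785, 0.0], [-0.0, -0.0, -1.0]]
force: [0.3, -0.9, 1.8]
width: 0.2
grasp_force: 20.0
```

carry_out --moves '[{"slide": [0.019,0.544,0],"rotation": [0,0,-0.5]},{"slide": [0.019,0.544,0],"rotation": [0,0,-0.5]},{"slide": [0.019,0.544,0],"rotation": [0,0,-0.5]},{"slide": [0.019,0.544,0],"rotation": [0,0,-0.5]},{"slide": [0.019,0.544,0],"rotation": [0,0,-0.5]},{"slide": [0.019,0.544,0],"rotation": [0,0,-0.5]},{"slide": [0.019,0.544,0],"rotation": [0,0,-0.5]},{"slide": [0.019,0.544,0],"rotation": [0,0,-0.5]},{"slide": [0.019,0.544,0],"rotation": [0,0,-0.5]},{"slide": [0.019,0.544,0],"rotation": [0,0,-0.5]},{"slide": [0.019,0.544,0],"rotation": [0,0,-0.5]},{"slide": [0.005,0.272,0],"rotation": [0,0,-0.25]},{"slide": [0,0,0],"rotation": [0,0,0]}]'

```text
clock: 32.88
ee_pos: [0.5571, 0.0491, 0.0586]
tool_rot: [[0.098, 0.995, 0.001], [0.995, -0.098, -0.0], [-0.0, 0.001, -1.0]]
force: [2.4, -1.9, 0.7]
width: 0.197
grasp_force: 20.0
```

carry_out --moves '[{"slide": [0.005,0.272,0],"rotation": [0,0,-0.25]},{"slide": [0.005,0.272,0],"rotation": [0,0,-0.25]},{"slide": [0,0,0],"rotation": [0,0,0]}]'

```text
clock: 33.25
ee_pos: [0.5713, 0.0483, 0.0586]
tool_rot: [[0.028, 1.0, 0.002], [1.0, -0.028, 0.0], [0.0, 0.002, -1.0]]
force: [2.5, -2.3, -0.0]
width: 0.201
grasp_force: 20.0
```

carry_out --moves '[{"slide": [0,0.13,0],"rotation": [0,0,-0.12]},{"slide": [0,0.13,0],"rotation": [0,0,-0.08]},{"slide": [0,0,0],"rotation": [0,0,0]}]'

```text
clock: 33.62
ee_pos: [0.5763, 0.0482, 0.0585]
tool_rot: [[-0.0, 1.0, -0.001], [1.0, 0.0, -0.0], [-0.0, -0.001, -1.0]]
force: [-1.9, -1.6, 2.2]
width: 0.199
grasp_force: 20.0
```

carry_out --moves '[{"slide": [0,0.1,0],"rotation": [0,0,0]},{"slide": [0,0,0],"rotation": [0,0,0]}]'

```text
clock: 33.88
ee_pos: [0.5765, 0.0482, 0.0583]
tool_rot: [[-0.0, 1.0, -0.005], [1.0, 0.0, -0.001], [-0.001, -0.005, -1.0]]
force: [-7.6, -2.9, 8.5]
width: 0.199
grasp_force: 20.0
```

carry_out --grip 0.1 --moves '[{"slide": [0,-0.12,0],"rotation": [0,0,0]},{"slide": [0,0,0],"rotation": [0,0,0]},{"slide": [0,0,0],"rotation": [0,0,0]},{"slide": [0,0,0],"rotation": [0,0,0]},{"slide": [0,0,-0.5],"rotation": [0,0,0]},{"slide": [0,0,-1],"rotation": [0,0,0]},{"slide": [0,0,-1],"rotation": [0,0,0]},{"slide": [0,0,-1],"rotation": [0,0,0.9]},{"slide": [0,0,-1],"rotation": [0,0,0.9]},{"slide": [0,0,-1],"rotation": [0,0,0.9]},{"slide": [0,0,-1],"rotation": [0,0,0.9]},{"slide": [0,0,-1],"rotation": [0,0,0.9]},{"slide": [0,0,-1],"rotation": [0,0,0.9]},{"slide": [0,0,-1],"rotation": [0,0,0.9]},{"slide": [0,0,-1],"rotation": [0,0,0.9]},{"slide": [0,0,0],"rotation": [0,0,0.9]},{"slide": [0,0,0],"rotation": [0,0,0.9]},{"slide": [0,0,0],"rotation": [0,0,0.9]},{"slide": [0,0,0],"rotation": [0,0,0.9]},{"slide": [0,0,0],"rotation": [0,0,0]}]'

```text
clock: 36.38
ee_pos: [0.5759, 0.0485, 0.3219]
tool_rot: [[0.998, 0.065, 0.001], [0.065, -0.998, -0.0], [0.001, 0.0, -1.0]]
force: [-0.6, -0.6, 0.6]
width: 0.448
grasp_force: 0.0
```

carry_out --grip -0.6 --moves '[{"slide": [-0.6,0.96,0],"rotation": [0,0,0]},{"slide": [-0.6,0.96,0],"rotation": [0,0,0]},{"slide": [-0.6,0.96,0],"rotation": [0,0,0]},{"slide": [-0.6,0.96,0],"rotation": [0,0,0]},{"slide": [-0.6,0.96,0],"rotation": [0,0,0]},{"slide": [-0.6,0.96,0],"rotation": [0,0,0]},{"slide": [-0.6,0.96,0],"rotation": [0,0,0]},{"slide": [-0.6,0.96,0],"rotation": [0,0,0]},{"slide": [-0.6,0.96,0],"rotation": [0,0,0]},{"slide": [-0.6,0.96,0],"rotation": [0,0,0]},{"slide": [-0.6,0.96,0],"rotation": [0,0,0]},{"slide": [-0.6,0.96,0],"rotation": [0,0,0]},{"slide": [-0.6,0.96,0],"rotation": [0,0,0]},{"slide": [-0.6,0.96,0],"rotation": [0,0,0]},{"slide": [-0.6,0.96,0],"rotation": [0,0,0]},{"slide": [-0.6,0.96,0],"rotation": [0,0,0]}]'

```text
clock: 38.38
ee_pos: [0.3603, -0.3507, 0.3216]
tool_rot: [[0.998, 0.066, 0.001], [0.066, -0.998, -0.001], [0.001, 0.001, -1.0]]
force: [1.6, -0.1, 0.3]
width: 0.795
grasp_force: 0.0
```

carry_out --moves '[{"slide": [0,0,0],"rotation": [0,0,0.97]},{"slide": [0,0,0],"rotation": [0,0,0.97]},{"slide": [0,0,0],"rotation": [0,0,0.97]},{"slide": [0,0,0],"rotation": [0,0,0.97]},{"slide": [0,0,0],"rotation": [0,0,0.97]},{"slide": [0,0,0],"rotation": [0,0,0.97]},{"slide": [0,0,0],"rotation": [0,0,0]},{"slide": [0,0,0],"rotation": [0,0,0]}]'

```text
clock: 39.38
ee_pos: [0.3606, -0.35, 0.3213]
tool_rot: [[0.734, -0.679, 0.0], [-0.679, -0.734, -0.0], [0.0, 0.0, -1.0]]
force: [0.3, -0.6, 0.0]
width: 0.799
grasp_force: 0.0
```

Run:
```python
from h import *
o=robot.get_obs(); print(o['clock'],o['ee_pos'],o['tool_rot'].round(3)); np.save('w7.npy',np.c_[o['tool_rot'],o['ee_pos']])
im=robot.camera('wrist'); cv2.imwrite('pics/w7.png',cv2.resize(im[:250,:,::-1],None,fx=S,fy=S,interpolation=cv2.INTER_CUBIC))
```

```text
39.375 [ 0.36064067 -0.35000968  0.32132009] [[ 0.734 -0.679  0.   ]
 [-0.679 -0.734 -0.   ]
 [ 0.     0.    -1.   ]]
```

View pics/w7.png

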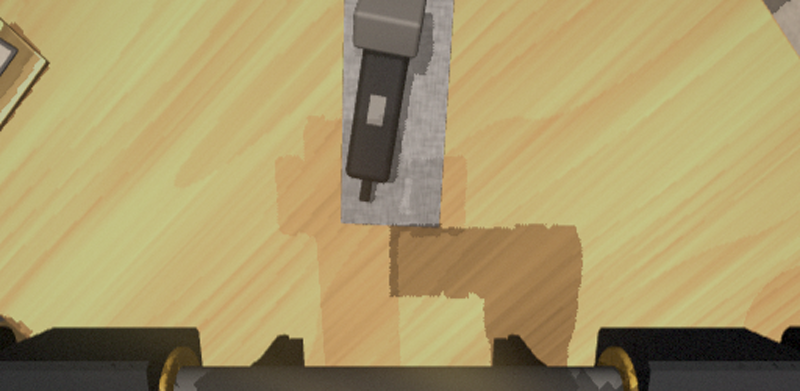

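Wrist view: mat rear corners at (341,223) and (440,225). The scanner handle's top runs from its rear at (368,178) to the head joint at (387,50), with the head pointing up in the picture.

Run:
```python
from h import *
m=np.load('w7.npy');w=cam('wrist',dict(tool_rot=m[:,:3],ee_pos=m[:,3]))
g=lambda u,v,z:onplane(w,np.array([u,v])/S,z)[0]
ml,mr,ml0,mr0=g(341,223,.003),g(440,225,.003),g(343,20,.003),g(452,20,.003)
yaw=lambda a,b:np.degrees(np.arctan2(*(b-a)[1::-1]))
print('mat',ml,mr,np.linalg.norm(ml-mr),yaw(ml,ml0),yaw(mr,mr0),yaw(mr,ml)-90)
hl,hr,fl,fr=g(346,178,.043),g(389,182,.043),g(363,48,.043),g(410,53,.043)
print('handle',hl,hr,fl,fr,np.linalg.norm(hl-hr),np.linalg.norm(fl-fr),yaw(hl,fl),yaw(hr,fr),yaw(hr,hl)-90)
for p in(hl,hr,fl,fr,ml,mr): print((m[:,:3].T@(p-m[:,3])).round(4))
# mat from fixed cams
s=cam('scene');d=cam('side');q=lambda c,u,v,l:(c,np.array([u,v])/S,l)
D=[q(s,311,162,(.12,-.05,.003)),q(s,408,166,(-.12,-.05,.003)),q(s,405,195,(-.12,.05,.003)),q(s,299,190,(.12,.05,.003)),q(d,503,548,(.12,.05,.003)),q(d,357,491,(-.12,.05,.003)),q(d,325,545,(-.12,-.05,.003)),
(w,np.array([341,223])/S,(-.12,.05,.003)),(w,np.array([440,225])/S,(-.12,-.05,.003))]
for DD in(D,D[:7]):
  x,r=fit(DD,[.46,-.44,-.75]);print(x,np.degrees(x[2]),r)
```

```text
mat [ 0.41740166 -0.32245209  0.003     ] [ 0.34782756 -0.39474851  0.003     ] 0.10033607103168747 -44.99407117006363 -44.88190046914772 -43.90070142836031
handle [ 0.44259302 -0.36006402  0.043     ] [ 0.41353143 -0.38630751  0.043     ] [ 0.50967001 -0.44569467  0.043     ] [ 0.47961707 -0.47248     0.043     ] 0.03915733530435825 0.04025709024808625 -51.927362526765215 -52.51541797145387 -47.91701230262659
[ 0.0669 -0.0483  0.2783]
[ 0.0634 -0.0093  0.2783]
[ 0.1743 -0.0309  0.2784]
[0.1704 0.0092 0.2784]
[ 0.0228 -0.0588  0.3183]
[0.0208 0.0415 0.3183]
[ 0.46797307 -0.44281657 -0.77842766] -44.600619681887736 [3.  0.6 0.9 1.1 0.6 2.7 1.8 0.3 0.4]
[ 0.46781972 -0.44255048 -0.78270609] -44.84575572907629 [2.8 0.7 1.1 1.1 0.5 2.9 1.9]
```

carry_out --moves '[{"slide": [0.842,-0.125,0.5],"rotation": [0,0,0]},{"slide": [0.842,-0.125,0.5],"rotation": [0,0,0]},{"slide": [0.842,-0.125,0.5],"rotation": [0,0,0]},{"slide": [0.842,-0.125,0.5],"rotation": [0,0,0]},{"slide": [0.842,-0.125,0.5],"rotation": [0,0,0]},{"slide": [0.842,-0.125,0.5],"rotation": [0,0,0]},{"slide": [0,0,1],"rotation": [0,0,0.59]},{"slide": [0,0,1],"rotation": [0,0,0.59]},{"slide": [0,0,1],"rotation": [0,0,0]},{"slide": [0,0,1],"rotation": [0,0,0]},{"slide": [0,0,1],"rotation": [0,0,0]},{"slide": [0,0,0],"rotation": [0,0,0]},{"slide": [0,0,0],"rotation": [0,0,0]}]'

```text
clock: 41.05
ee_pos: [0.4663, -0.4229, 0.1221]
tool_rot: [[0.611, -0.792, 0.001], [-0.792, -0.611, -0.001], [0.001, -0.0, -1.0]]
force: [-0.1, -0.1, 1.0]
width: 0.802
grasp_force: 0.0
```

Run:
```python
from h import *
o=robot.get_obs(); print(o['clock'],o['ee_pos'],np.degrees(np.arctan2(o['tool_rot'][1,0],o['tool_rot'][0,0])))
a=robot.camera('wrist');b=robot.camera('side');c=robot.camera('scene')
f=lambda x:cv2.resize(x[:,:,::-1],(400,300),interpolation=cv2.INTER_CUBIC)
cv2.imwrite('pics/m8.png',np.vstack([np.hstack([f(a),f(b[270:384,190:342])]),np.hstack([f(c[80:170,170:290]),f(c[190:310,220:380])])]))
```

```text
41.05 [ 0.46626692 -0.4228706   0.12207935] -52.350934318049035
```

View pics/m8.png

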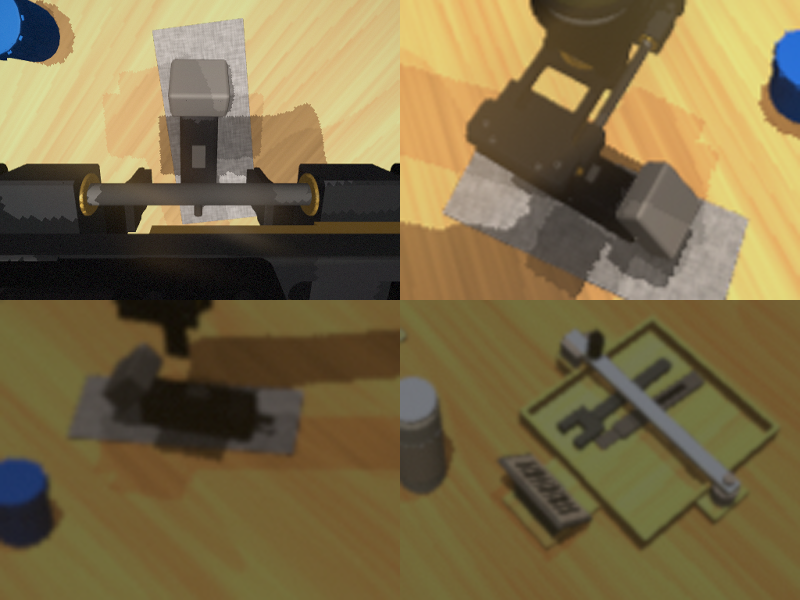

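The keeper is shut across both tools. The scanner handle is centred between the fingers (~199,150 in the wrist panel) and aligned with them.

Run:
```python
from h import *
o=robot.get_obs(); w=cam('wrist',o)
for n,u,v,z in(('headrear',200,114,.079),('headrear2',200,114,.043),('headfronttop',198,60,.079),('matfl',153,30,.003),('matfr',243,18,.003)):
    p=onplane(w,[(u*1.28,v*1.28)],z)[0]; print(n,p.round(4),(o['tool_rot'].T@(p-o['ee_pos'])).round(4))
```

```text
headrear [ 0.4942 -0.4585  0.079 ] [ 0.0449 -0.0003  0.0437]
headrear2 [ 0.492  -0.4558  0.043 ] [ 0.0413 -0.0001  0.0797]
headfronttop [ 0.5224 -0.4923  0.079 ] [ 0.0889 -0.002   0.0438]
matfl [ 0.5861 -0.4938  0.003 ] [ 0.1287 -0.0515  0.1199]
matfr [ 0.5157 -0.563   0.003 ] [0.1406 0.0465 0.1199]
```

carry_out --moves '[{"slide": [0,0,0.8],"rotation": [0,0,0]},{"slide": [0,0,0.8],"rotation": [0,0,0]},{"slide": [0,0,0.8],"rotation": [0,0,0]},{"slide": [0,0,0.8],"rotation": [0,0,0]},{"slide": [0,0,0.5],"rotation": [0,0,0]},{"slide": [0,0,0.3],"rotation": [0,0,0]},{"slide": [0,0,0],"rotation": [0,0,0]}]'

```text
clock: 42.08
ee_pos: [0.4657, -0.4224, 0.0207]
tool_rot: [[0.61, -0.792, -0.0], [-0.792, -0.61, 0.0], [-0.0, 0.0, -1.0]]
force: [-0.6, -0.6, -0.8]
width: 0.802
grasp_force: 0.0
```

carry_out --grip 1 --newtons 35 --moves '[{"slide": [0,0,0],"rotation": [0,0,0]},{"slide": [0,0,0],"rotation": [0,0,0]},{"slide": [0,0,0],"rotation": [0,0,0]},{"slide": [0,0,0],"rotation": [0,0,0]},{"slide": [0,0,0],"rotation": [0,0,0]},{"slide": [0,0,0],"rotation": [0,0,0]}]'

```text
clock: 42.82
ee_pos: [0.466, -0.4225, 0.0214]
tool_rot: [[0.61, -0.792, 0.0], [-0.792, -0.61, -0.0], [0.0, -0.0, -1.0]]
force: [-1.5, 0.9, 2.3]
width: 0.456
grasp_force: 35.0
```

Run:
```python
import cv2,numpy as np
w4=cv2.imread('pics/w4.png');w2=cv2.imread('pics/w2.png');s=cv2.imread('pics/side0.png')
f=lambda im,x,y,w=160,h=120:cv2.resize(im[y:y+h,x:x+w],(400,300),interpolation=cv2.INTER_CUBIC)
cv2.imwrite('pics/m9.png',np.vstack([np.hstack([f(w4,95,0),f(w4,495,0)]),np.hstack([f(s,385,220,80,60),f(s,455,315,80,60)])]))
```

```text
(no output)
```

View pics/m9.png

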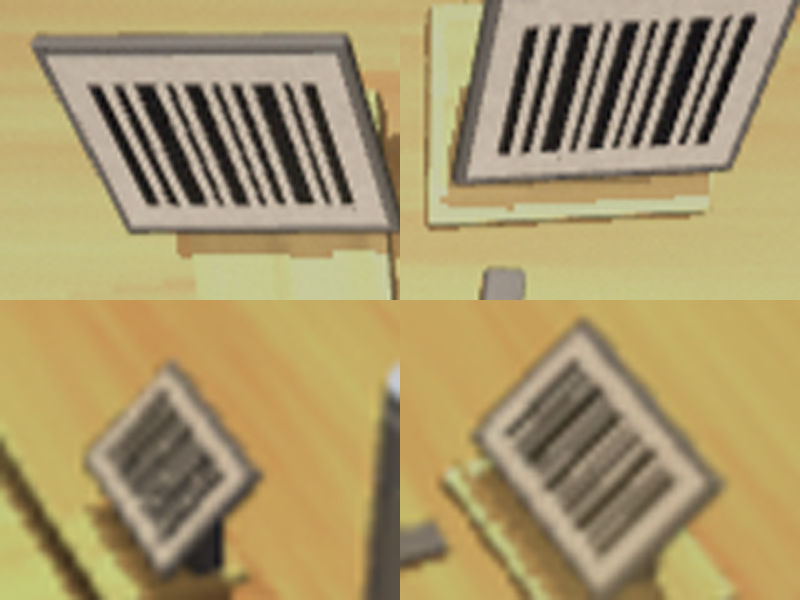

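The zoomed crops show the tray label square with the image (bottom corners (130,231) and (392,231)). The bay label is turned about 3° (bottom corners (460,184) and (728,168), barcode top (528,28) to (750,15)).

Run:
```python
from h import *
m=np.load('w4.npy');w=cam('wrist',dict(tool_rot=m[:,:3],ee_pos=m[:,3]));d=cam('side')
hx=.032*np.sin(np.pi/4)
W=lambda u,v,ox,oy:(np.array([u,v])/2.5+[ox,oy])/S
D=lambda u,v,ox,oy:(np.array([u,v])/5+[ox,oy])/S
L=lambda t,y:np.array([t*hx,y*.047,.05+t*hx])
def f3(data,x0):
    def f(p):
        M=R.from_euler('z',p[2]).as_matrix()
        return np.concatenate([proj(c,M@l+[p[0],p[1],0])[0]-uv for c,uv,l in data])
    r=least_squares(f,x0);return r.x.round(4),np.degrees(r.x[2]).round(2),r.fun.reshape(-1,2).round(1).tolist()
tw=[(w,W(130,231,95,0),L(-1,1)),(w,W(392,231,95,0),L(-1,-1)),(w,W(42,50,95,0),L(1,1)),(w,W(345,50,95,0),L(1,-1))]
td=[(d,D(168,62,385,220),L(1,1)),(d,D(260,172,385,220),L(1,-1)),(d,D(165,275,385,220),L(-1,-1)),(d,D(88,155,385,220),L(-1,1))]
bw=[(w,W(60,184,495,0),L(-1,1)),(w,W(328,168,495,0),L(-1,-1))]
bd=[(d,D(182,22,455,315),L(1,1)),(d,D(322,185,455,315),L(1,-1)),(d,D(202,295,455,315),L(-1,-1)),(d,D(76,138,455,315),L(-1,1))]
for n,x,x0 in(('tw',tw,(.72,.137,0)),('td',td,(.72,.137,0)),('bw',bw,(.74,-.175,0)),('bd',bd,(.74,-.175,0)),('t',tw+td,(.72,.137,0)),('b',bw+bd,(.74,-.175,0))):print(n,f3(x,x0))
```

```text
tw (array([ 0.7189,  0.1365, -0.007 ]), np.float64(-0.4), [[-0.6, 1.4], [3.3, 2.1], [-3.5, -1.7], [1.2, -1.0]])
td (array([0.7223, 0.1318, 0.0105]), np.float64(0.6), [[0.7, -0.9], [0.2, -0.0], [-0.1, 0.4], [-0.8, 0.4]])
bw (array([ 0.7386, -0.1753,  0.0523]), np.float64(2.99), [[-1.7, -0.0], [1.7, 0.1]])
bd (array([ 0.7388, -0.18  ,  0.047 ]), np.float64(2.69), [[0.3, -1.0], [0.4, -0.2], [-0.1, 1.5], [-0.7, -0.6]])
t (array([ 0.7194,  0.1361, -0.0052]), np.float64(-0.3), [[-0.3, 1.2], [3.6, 1.7], [-3.2, -2.0], [1.4, -1.4], [-0.3, -1.3], [-1.3, -0.4], [-1.7, -0.1], [-1.8, -0.2]])
b (array([ 0.7388, -0.1765,  0.0437]), np.float64(2.51), [[-0.9, -0.5], [2.4, 0.3], [-0.2, -1.7], [-0.3, -1.1], [-0.7, 0.7], [-1.2, -1.4]])
```

carry_out --moves '[{"slide": [0,0,-0.4],"rotation": [0,0,0]},{"slide": [0,0,-0.8],"rotation": [0,0,0]},{"slide": [0,0,-1],"rotation": [0,0,0]},{"slide": [0,0,-1],"rotation": [0,0,0]},{"slide": [0,0,-1],"rotation": [0,0,0]},{"slide": [0,0,-1],"rotation": [0,0,0]},{"slide": [0,0,-1],"rotation": [0,0,-0.9]},{"slide": [0,0,-0.8],"rotation": [0,0,-0.95]},{"slide": [0,0,0],"rotation": [0,0,-0.95]},{"slide": [0,0,0],"rotation": [0,0,-0.95]},{"slide": [0,0,0],"rotation": [0,0,-0.95]},{"slide": [0,0,0],"rotation": [0,0,-0.95]},{"slide": [0,0,0],"rotation": [0,0,-0.92]},{"slide": [0,0,0],"rotation": [0,0,0]}]'

```text
clock: 44.58
ee_pos: [0.4657, -0.4226, 0.1972]
tool_rot: [[1.0, 0.001, 0.001], [0.001, -1.0, -0.001], [0.001, 0.001, -1.0]]
force: [-0.3, 0.5, -2.5]
width: 0.455
grasp_force: 35.0
```

carry_out --moves '[{"slide": [0.167,-0.97,0],"rotation": [0,0,0]},{"slide": [0.167,-0.97,0],"rotation": [0,0,0]},{"slide": [0.167,-0.97,0],"rotation": [0,0,0]},{"slide": [0.167,-0.97,0],"rotation": [0,0,0]},{"slide": [0.167,-0.97,0],"rotation": [0,0,0]},{"slide": [0.167,-0.97,0],"rotation": [0,0,0]},{"slide": [0.167,-0.97,0],"rotation": [0,0,0]},{"slide": [0.167,-0.97,0],"rotation": [0,0,0]},{"slide": [0.167,-0.97,0],"rotation": [0,0,0]},{"slide": [0.167,-0.97,0],"rotation": [0,0,0]},{"slide": [0.167,-0.97,0],"rotation": [0,0,0]},{"slide": [0.167,-0.97,0],"rotation": [0,0,0]},{"slide": [0.167,-0.97,0],"rotation": [0,0,0]},{"slide": [0.167,-0.97,0],"rotation": [0,0,0]},{"slide": [0.167,-0.97,0],"rotation": [0,0,0]},{"slide": [0.167,-0.97,0],"rotation": [0,0,0]},{"slide": [0.167,-0.97,0],"rotation": [0,0,0]},{"slide": [0.167,-0.97,0],"rotation": [0,0,0]},{"slide": [0,0,0],"rotation": [0,0,0]}]'

```text
clock: 46.95
ee_pos: [0.5393, 0.018, 0.1963]
tool_rot: [[1.0, 0.008, 0.0], [0.008, -1.0, 0.001], [0.0, -0.001, -1.0]]
force: [-0.2, 0.7, -1.4]
width: 0.457
grasp_force: 35.0
```

carry_out --moves '[{"slide": [0.18,-0.96,0],"rotation": [0,0,0]},{"slide": [0.18,-0.96,0],"rotation": [0,0,0]},{"slide": [0.18,-0.96,0],"rotation": [0,0,0]},{"slide": [0.18,-0.96,0],"rotation": [0,0,0]},{"slide": [0.18,-0.96,0],"rotation": [0,0,0]},{"slide": [0,0,0.9],"rotation": [0,0,0]},{"slide": [0,0,0.9],"rotation": [0,0,0]},{"slide": [0,0,0.9],"rotation": [0,0,0]},{"slide": [0,0,0.5],"rotation": [0,0,0]},{"slide": [0,0,0.3],"rotation": [0,0,0]},{"slide": [0,0,0],"rotation": [0,0,0]},{"slide": [0,0,0],"rotation": [0,0,0]},{"slide": [0,0,0],"rotation": [0,0,0]}]'

```text
clock: 48.58
ee_pos: [0.5623, 0.1345, 0.1093]
tool_rot: [[1.0, 0.003, 0.001], [0.003, -1.0, 0.0], [0.001, -0.0, -1.0]]
force: [0.1, -0.7, -1.9]
width: 0.454
grasp_force: 35.0
```

Run:
```python
from h import *
o=robot.get_obs(); print(o['clock'],o['ee_pos'],o['tool_rot'].round(4))
b=robot.camera('side');c=robot.camera('scene')
t=np.array([.66,.136,.11]); f=lambda x:cv2.resize(x[:,:,::-1],(400,300),interpolation=cv2.INTER_CUBIC)
def cr(x,n):
    p=proj(cam(n),t)[0].astype(int); print(n,p); return f(x[p[1]-45:p[1]+45,p[0]-60:p[0]+60])
cv2.imwrite('pics/m10.png',np.hstack([cr(c,'scene'),cr(b,'side')]))
```

```text
48.575 [0.56229803 0.13446016 0.10927448] [[ 1.      0.0029  0.0013]
 [ 0.0029 -1.      0.    ]
 [ 0.0013 -0.     -1.    ]]
scene [299 238]
side [250 151]
```

View pics/m10.png

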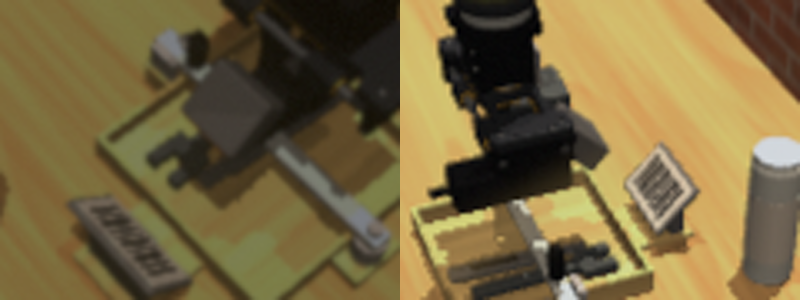

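carry_out --moves '[{"slide": [0,0,0],"rotation": [0,0,0]},{"slide": [0,0,0],"rotation": [0,0,0]},{"slide": [0,0,0],"rotation": [0,0,0]},{"slide": [0,0,0],"rotation": [0,0,0]},{"slide": [0,0,0],"rotation": [0,0,0]},{"slide": [0,0,0],"rotation": [0,0,0]},{"slide": [0,0,0],"rotation": [0,0,0]},{"slide": [0,0,0],"rotation": [0,0,0]},{"slide": [0,0,0],"rotation": [0,0,0]},{"slide": [0,0,0],"rotation": [0,0,0]},{"slide": [0,0,0],"rotation": [0,0,0]},{"slide": [0,0,0],"rotation": [0,0,0]},{"slide": [0,0,0],"rotation": [0,0,0]},{"slide": [0,0,0],"rotation": [0,0,0]},{"slide": [0,0,0],"rotation": [0,0,0]},{"slide": [0,0,0],"rotation": [0,0,0]},{"slide": [0,0,0],"rotation": [0,0,0]},{"slide": [0,0,0],"rotation": [0,0,0]},{"slide": [0,0,0],"rotation": [0,0,0]},{"slide": [0,0,0],"rotation": [0,0,0]}]'

```text
clock: 51.18
ee_pos: [0.5618, 0.1343, 0.1085]
tool_rot: [[1.0, 0.003, -0.0], [0.003, -1.0, -0.0], [-0.0, 0.0, -1.0]]
force: [0.4, 0.2, -2.8]
width: 0.458
grasp_force: 35.0
```

Run:
```python
from h import *
# target TCP for bay, tool frame delta from now
o=robot.get_obs(); y=np.radians(2.8); d=np.array([np.cos(y),np.sin(y),0])
T=np.array([.739,-.1765,0])-.1597*d; T[2]=.1091
print(o['ee_pos'],T,(o['tool_rot'].T@(T-o['ee_pos'])/.025).round(2))
# wrist-camera barcode check: amber window colour in side view
```

```text
[0.56180061 0.13431816 0.10852884] [ 0.57949066 -0.18430131  0.1091    ] [ 0.67 12.75 -0.02]
```

carry_out --moves '[{"slide": [0,0,-0.8],"rotation": [0,0,0]},{"slide": [0,0,-1],"rotation": [0,0,0]},{"slide": [0.05,0.91,0],"rotation": [0,0,0]},{"slide": [0.05,0.91,0],"rotation": [0,0,0]},{"slide": [0.05,0.91,0],"rotation": [0,0,0]},{"slide": [0.05,0.91,0],"rotation": [0,0,0]},{"slide": [0.05,0.91,0],"rotation": [0,0,0]},{"slide": [0.05,0.91,0],"rotation": [0,0,0]},{"slide": [0.05,0.91,0],"rotation": [0,0,0]},{"slide": [0.05,0.91,0],"rotation": [0,0,0]},{"slide": [0.05,0.91,0],"rotation": [0,0,0]},{"slide": [0.05,0.91,0],"rotation": [0,0,0]},{"slide": [0.05,0.91,0],"rotation": [0,0,0]},{"slide": [0.05,0.91,0],"rotation": [0,0,0]},{"slide": [0.05,0.91,0],"rotation": [0,0,0]},{"slide": [0,0.92,0],"rotation": [0,0,0]},{"slide": [0,0,1],"rotation": [0,0,-0.33]},{"slide": [0,0,0.8],"rotation": [0,0,0]},{"slide": [0,0,0],"rotation": [0,0,0]},{"slide": [0,0,0],"rotation": [0,0,0]}]'

```text
clock: 53.68
ee_pos: [0.5795, -0.184, 0.1091]
tool_rot: [[0.999, 0.049, 0.001], [0.049, -0.999, -0.0], [0.001, 0.0, -1.0]]
force: [0.1, 0.0, -2.5]
width: 0.458
grasp_force: 35.0
```

carry_out --moves '[{"slide": [0,0,0],"rotation": [0,0,0]},{"slide": [0,0,0],"rotation": [0,0,0]},{"slide": [0,0,0],"rotation": [0,0,0]},{"slide": [0,0,0],"rotation": [0,0,0]},{"slide": [0,0,0],"rotation": [0,0,0]},{"slide": [0,0,0],"rotation": [0,0,0]},{"slide": [0,0,0],"rotation": [0,0,0]},{"slide": [0,0,0],"rotation": [0,0,0]},{"slide": [0,0,0],"rotation": [0,0,0]},{"slide": [0,0,0],"rotation": [0,0,0]},{"slide": [0,0,0],"rotation": [0,0,0]},{"slide": [0,0,0],"rotation": [0,0,0]},{"slide": [0,0,0],"rotation": [0,0,0]},{"slide": [0,0,0],"rotation": [0,0,0]},{"slide": [0,0,0],"rotation": [0,0,0]},{"slide": [0,0,0],"rotation": [0,0,0]},{"slide": [0,0,0],"rotation": [0,0,0]},{"slide": [0,0,0],"rotation": [0,0,0]},{"slide": [0,0,0],"rotation": [0,0,0]},{"slide": [0,0,0],"rotation": [0,0,0]}]'

```text
clock: 56.18
ee_pos: [0.579, -0.1843, 0.1085]
tool_rot: [[0.999, 0.049, -0.0], [0.049, -0.999, -0.0], [-0.0, 0.0, -1.0]]
force: [0.5, -0.5, -2.0]
width: 0.46
grasp_force: 35.0
```

carry_out --moves '[{"slide": [0,0,-0.8],"rotation": [0,0,0]},{"slide": [0,0,-1],"rotation": [0,0,0]},{"slide": [0,0,-1],"rotation": [0,0,0]},{"slide": [0,0,-0.8],"rotation": [0,0,0]},{"slide": [-0.573,0.935,0],"rotation": [0,0,0]},{"slide": [-0.573,0.935,0],"rotation": [0,0,0]},{"slide": [-0.573,0.935,0],"rotation": [0,0,0]},{"slide": [-0.573,0.935,0],"rotation": [0,0,0]},{"slide": [-0.573,0.935,0],"rotation": [0,0,0]},{"slide": [-0.573,0.935,0],"rotation": [0,0,0]},{"slide": [-0.573,0.935,0],"rotation": [0,0,0]},{"slide": [-0.573,0.935,0],"rotation": [0,0,0]},{"slide": [-0.573,0.935,0],"rotation": [0,0,0]},{"slide": [-0.573,0.935,0],"rotation": [0,0,0]},{"slide": [0,0,0],"rotation": [0,0,0.99]},{"slide": [0,0,0],"rotation": [0,0,0.99]},{"slide": [0,0,0],"rotation": [0,0,0.99]},{"slide": [0,0,0],"rotation": [0,0,0.99]},{"slide": [0,0,0],"rotation": [0,0,0.99]},{"slide": [0,0,0],"rotation": [0,0,0.99]}]'

```text
clock: 58.68
ee_pos: [0.4476, -0.4248, 0.1995]
tool_rot: [[0.708, -0.707, 0.001], [-0.707, -0.708, -0.0], [0.001, -0.0, -1.0]]
force: [0.5, 1.0, -3.0]
width: 0.456
grasp_force: 35.0
```

carry_out --moves '[{"slide": [0,0,1],"rotation": [0,0,0]},{"slide": [0,0,1],"rotation": [0,0,0]},{"slide": [0,0,1],"rotation": [0,0,0]},{"slide": [0,0,1],"rotation": [0,0,0]},{"slide": [0,0,1],"rotation": [0,0,0]},{"slide": [0,0,1],"rotation": [0,0,0]},{"slide": [0,0,0],"rotation": [0,0,0]},{"slide": [0,0,0],"rotation": [0,0,0]},{"slide": [0,0,0],"rotation": [0,0,0]}]'

```text
clock: 59.8
ee_pos: [0.4483, -0.4257, 0.0504]
tool_rot: [[0.711, -0.704, 0.002], [-0.704, -0.711, -0.002], [0.003, -0.0, -1.0]]
force: [0.2, -0.4, -1.8]
width: 0.457
grasp_force: 35.0
```

carry_out --moves '[{"slide": [0,0,0.5],"rotation": [0,0,0]},{"slide": [0,0,0.4],"rotation": [0,0,0]},{"slide": [0,0,0.15],"rotation": [0,0,0]},{"slide": [0,0,0.1],"rotation": [0,0,0]},{"slide": [0,0,0],"rotation": [0,0,0]}]'

```text
clock: 60.42
ee_pos: [0.4464, -0.4241, 0.0214]
tool_rot: [[0.711, -0.704, -0.002], [-0.704, -0.711, 0.001], [-0.003, 0.001, -1.0]]
force: [-6.3, 6.2, 11.9]
width: 0.457
grasp_force: 35.0
```

Contact with the mat. I'll release and retreat.

carry_out --grip -0.4 --moves '[{"slide": [0,0,-0.04],"rotation": [0,0,0]},{"slide": [0,0,0],"rotation": [0,0,0]},{"slide": [0,0,0],"rotation": [0,0,0]},{"slide": [0,0,0],"rotation": [0,0,0]},{"slide": [0,0,0],"rotation": [0,0,0]},{"slide": [0,0,-0.5],"rotation": [0,0,0]},{"slide": [0,0,-1],"rotation": [0,0,0]},{"slide": [0,0,-1],"rotation": [0,0,0]},{"slide": [0,0,-1],"rotation": [0,0,0]},{"slide": [0,0,-1],"rotation": [0,0,0]},{"slide": [0,0,-1],"rotation": [0,0,0]},{"slide": [-0.6,0,-1],"rotation": [0,0,0]},{"slide": [-0.6,0,-1],"rotation": [0,0,0]},{"slide": [-0.6,0,-1],"rotation": [0,0,0]},{"slide": [-0.6,0,-1],"rotation": [0,0,0]},{"slide": [0,0,0],"rotation": [0,0,0]},{"slide": [0,0,0],"rotation": [0,0,0]}]'

```text
clock: 62.55
ee_pos: [0.4047, -0.3827, 0.2582]
tool_rot: [[0.711, -0.704, 0.0], [-0.704, -0.711, -0.0], [0.0, 0.0, -1.0]]
force: [0.7, -0.1, -1.1]
width: 0.699
grasp_force: 0.0
```

Run:
```python
from h import *
o=robot.get_obs(); w=cam('wrist',o); im=robot.camera('wrist'); print(o['ee_pos'])
g=cv2.cvtColor(im,cv2.COLOR_RGB2HSV); 
v=g[:,:,2]; sat=g[:,:,1]; m=((v<75)).astype(np.uint8); m[205:]=0
n,lab,st,ce=cv2.connectedComponentsWithStats(m)
for i in np.argsort(-st[1:,4])[:3]+1:
    ys,xs=np.where(lab==i); r=cv2.minAreaRect(np.c_[xs,ys].astype(np.float32)); print('dark',st[i],r)
    P=onplane(w,cv2.boxPoints(r),.043); print(P[:,:2].round(4).tolist(), [np.degrees(np.arctan2(*(P[k+1]-P[k])[1::-1])).round(1) for k in range(3)])
m2=((sat<60)&(v>60)).astype(np.uint8); m2[215:]=0
n,lab,st,ce=cv2.connectedComponentsWithStats(m2); i=np.argmax(st[1:,4])+1; ys,xs=np.where(lab==i); r=cv2.minAreaRect(np.c_[xs,ys].astype(np.float32)); P=onplane(w,cv2.boxPoints(r),.003); print('grey',st[i],r,P[:,:2].round(4).tolist())
# sampled expected handle position check
e=lambda p:proj(w,p)[0].round(1)
d=np.array([.7096,-.7046,0]);nrm=np.array([.7046,.7096,0]);O=o['ee_pos']*0+np.array([.4464,-.4241,0])+.036*d
for x in(-.095,.007):
  for y in(-.02,.02): print(x,y,e(O+x*d+y*nrm+[0,0,.043]))
```

```text
[ 0.40470523 -0.38265154  0.25821015]
dark [ 239   83   33  101 2603] ((255.0, 133.0), (100.0, 32.0), 90.0)
[[0.4912, -0.4406], [0.4645, -0.4675], [0.3771, -0.3832], [0.406, -0.354]] [np.float64(-134.7), np.float64(136.0), np.float64(45.3)]
dark [ 88   0  40  11 296] ((107.5, 5.0), (10.0, 39.0), 90.0)
[[0.671, -0.3833], [0.6405, -0.4142], [0.6341, -0.4065], [0.6649, -0.3754]] [np.float64(-134.7), np.float64(129.4), np.float64(45.3)]
dark [ 3 86  1  1  1] ((3.0, 86.0), (0.0, 0.0), 0.0)
[[0.686, -0.239], [0.686, -0.239], [0.686, -0.239], [0.686, -0.239]] [np.float64(0.0), np.float64(0.0), np.float64(0.0)]
grey [  216     0    80   187 12726] ((255.5, 93.0), (186.0, 79.0), 90.0) [[0.5833, -0.4908], [0.5148, -0.5601], [0.3419, -0.3997], [0.421, -0.3198]]
-0.095 -0.02 [271.4 168.4]
-0.095 0.02 [239.8 168.3]
0.007 -0.02 [272.7  83.4]
0.007 0.02 [238.9  83.3]
```

Run:
```python
from workcell import robot
print(robot.hand_in())
```

```text
the job is handed in; nothing more can be done
None
```

I handed the job in at about 62.5 s. The pedal spanner and tyre lever (the only two tools I found) lie side by side in the tray under the shut keeper, and the scanner is back square on its mat. It was held about 2.5 s each at the tray label and then the bay label, but I had no readout that either scan registered, and the judging result was not shown.

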